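# Hang the sample board in the gap on the display rail

## Robot

A 6-joint arm with a two-finger parallel gripper is mounted at the origin on a cart in front of the work surface, level with it; the furniture and walls round the work are solid. World frame = base frame: x ahead of the robot, y to its left, z up, the work surface at z = 0. Lengths are in m, angles in rad, forces in N, time in s.
With the tool pointing down it reaches from about 0.25 to 0.85 m from the base axis. Payload 12.5 kg.
Tool frame: the origin (TCP) lies midway between the tips of the shut fingers; the grasp point (between the pads) lies 19 mm behind it; z points along the fingers, x is the direction in which the jaws open and shut, and the axes are right-handed (so a half turn about z gives the same grasp; the last joint's range is limited). The gripper opens to 93 mm and grips with 3 to 60 N. Pads are 15 mm wide; open, the fingers measure 128 mm over their backs; the gripper's body (75 mm by 188 mm) begins 65 mm behind the grasp point.
Start: joints at [1.015, 0.351, 1.652, -0, 1.139, -0.085], TCP at [0.249, 0.49, 0.219] pointing down, gripper open.
Joint ranges: [-2.75, 2.75], [-0.79, 2.1], [0.01, 2.65], [-1.57, 4.71], [0.07, 3.14], [-2.87, 2.87]. Speed limits (rad/s): [2.22, 2.22, 2.79, 3.14, 3.14, 3.14].

## Interface

Orientations are given as a rotation vector (axis times angle).
In Python, from workcell import sensors, grab_frame, camera_model, job_done gives the robot as it stands.
- The arm moves only by the tool move_arm, never from a script. Its argument "commands" is a list of rows, each a list of 5 numbers: the opening, from 0 (shut) to 1 (fully open), then the shift along the tool's x, y, z in m, then the turn about the tool's z in degrees. In form: [[jaw, x, y, z, roll], ...]. A call has 1 to 12 rows; each row shifts and turns the commanded pose from where the row before left it, along the tool's axes as they then stand; what a row does not reach is not made up. A row lasts 1/10 s, in which the tool goes at most 50 mm and 8.59 degrees, less where a joint would pass 70% of its speed; a pose out of reach is approached as far as the arm can. A call with a gripper value outside its range is refused whole. The fingers move at their own pace and stop on an object; "newtons" is the grip in N (left out, the last holds). Time passes only in rows, so rows that do not move let the fingers close. It gives the time, the measured TCP pose, the force and the opening at its end, in the units of the state.
- sensors.read_state(): the state, without advancing time (a new reading comes with each control period).
- grab_frame(name): name is "scene" or "top" or "wrist"; returns the picture (384x512x3 uint8, red, green, blue); there is no depth.
- camera_model(name): a dict with "fx", "fy", "cx", "cy" (pixels), "D" ([k1, k2, p1, p2, k3] as OpenCV has them; the pictures are not rectified), "rvec" (rotation vector, rad) and "tvec" (3), from world to camera coordinates, as OpenCV has them. Camera axes: x right, y down, z forward; pixel columns grow to the right and rows downward; lengths in m; the calibration is good to about 2 mm. A picture is of the moment at which its call begins: read the wrist's pose just before it. camera_model takes no time and is no camera call; for the wrist camera it gives the pose at the moment of the call.
- job_done(): hands the job in, once; it reports no verdict.
The state is a dict: "time_s": time; "joint_pos": joint angles; "joint_velocities": joint speeds; "joint_efforts": joint torques, N m; "tool_pos": TCP position; "orientation": TCP orientation; "wrist_force": force on the tool from outside, world axes, zero at the start; "wrist_torque": the same for the moment, N m; "gripper_width": finger opening in m.
Only numpy, scipy, OpenCV 4.12 (cv2) and the standard library are available. Lean on these libraries where they do the work, as an engineer would, in place of code of your own. Each camera call takes 0.05 s, during which the arm holds its last target.

## Task

Take the sample board out of the slanted wooden rack and hang it by its hook on the display rail, in the gap between the two wide boards that hang there, its card facing the same way as theirs. Lower it gently between them, let go only when the hook rests on the bar, and leave the boards already there hanging in their places and the things on the table where they stand.

Things in the scene. Friction and masses are not known exactly. Their poses are not given: they have to be found in the camera images.
- sample_board: Board to hang, 0.2 to 0.32 kg, leaning in the slanted rack. Own axes: z up along its stem, x from card side to hook side, y along its width. Plywood 70 wide (y -35 to 35), 100 high (z 0 to 100), 10 thick (x -16 to -6), blank card on the -x face; the origin lies 6 behind its lower edge. A flat stem, 20 wide (y), 8 thick (x -14 to -6), rises to z 195; a steel clip with the hook sits round it.
- stem_grip (a point): Point inside the sample board's stem, at x -10, z 175 in its frame: the place to grasp, across the stem's 8 mm thickness (fingers closing along the board's x). Keep fingertips above z 150 so that they clear the clip. Axes as the board's.
- hook_middle (a point): On the sample board at x 1, z 128. The hook's underside, which rests on the bar, is within 10 mm above or below this point: the clip was set by hand, differently each time, and this is not reported; see or feel it. Stiff, holds to 25 N. Strap hook 26 wide (y), 4 thick, pointing to +x, then down: bar space x -6 to 8 (14 mm); lip behind it x 8 to 12, ending 16 mm below the underside.
- slant_rack: Fixed wooden rack, base 130 x 100 mm, origin under its centre. Its slot leans 30 degrees: the board in it has its top towards the rack's -x side (roughly towards the robot), card side underneath. Slot 13 mm wide, floor 40 mm above the table, 10 mm to +x of the origin; front plate 80, back plate 35 mm tall along the slot. Draw the board out along its own z by 90 mm or more.
- rail: Fixed display rail; origin on the table under the middle of the bar, y along the bar, x away from the robot (turned a little). Round steel bar 10 mm thick, 440 long, axis 190 above the table, on two posts (12 thick, at y -215 and +215, feet 130 long in x). A second bar, 8 thick, runs 70 mm straight below it: the hung boards rest their backs on it, leaning a few degrees. Boards hang on the -x side.
- bar_mid (a point): The middle of the rail's bar, on its axis, 190 mm above the table. Axes as the rail's. The top of the bar is 5 mm higher.
- left_board: Hanging neighbour on the left (+y) of the gap, 70 wide, 85 high. Same make and same frame as the sample board, but its board is z 15 to 100 and its hook's underside is at z 128. Loose: it hangs by its hook, hook behind the bar.
- right_board: Hanging neighbour on the right (-y) of the gap, 70 wide, 70 high; as left_board, but its board is z 30 to 100. The gap between the two boards' edges is 80 to 87 mm wide; the sample board is 70.
- end_board: Hanging narrow board, 46 wide, 100 high, beyond the right board; as left_board, but its board is z 0 to 100. Loose.
- dark_box: Bystander: small dark gift box 62x85x50 mm, origin under its centre.
- ribbon_spool: Bystander: twine spool 82x72x40 mm, origin under its centre.
- stamp: Bystander: rubber stamp 40x40x74 mm, origin under its centre.
Not all that is in view belongs to the job. What is shaped like the right_board but purple is not meant.

How it is judged:
By the outcome, as a careful person would: the job done as asked, in the order asked, and still so for the second after the job is handed in, with the robot touching nothing.
It also fails if it takes over 51 s, if anything falls off the work surface, if the arm or the gripper's body presses on something with over 40 N, if the wrist force passes 120 N, or if a joint passes its speed limit or range.

## Working session

There is one attempt and no reset: what is moved stays moved. The work goes in short steps, Python scripts to look and compute and a tool call to move; the robot and the scene stay as the last step left them, time stands still between calls to the robot, and variables do not carry over. Pictures are saved under pics/ and viewed, and the job is handed in when it is done.

Besides the shell and the picture viewer there is one more tool, called after ">>>" as name([rows], argument=value, ...), one row to a line, values as JSON. move_arm: Moves the arm, as the interface text tells. Its arguments: {"type":"object","properties":{"commands":{"type":"array"},"newtons":{"type":"number"}},"required":["commands"]}

```bash
ls; mkdir -p pics; python3 - <<'E'
from workcell import sensors, grab_frame, camera_model
import cv2
s=sensors.read_state(); print(s)
for n in ["scene","top","wrist"]:
    m=camera_model(n); print(n,m)
    im=grab_frame(n); cv2.imwrite(f"pics/{n}0.png",cv2.cvtColor(im,cv2.COLOR_RGB2BGR))
E
```

```text
pics
{'time_s': 0.0, 'joint_pos': array([ 1.01540955e+00,  3.51216733e-01,  1.65242624e+00,  1.17162293e-05,
        1.13909478e+00, -8.45959339e-02]), 'joint_velocities': array([ 0.00111266,  0.00051933,  0.00055316, -0.00094527,  0.00075858,
       -0.00071452]), 'joint_efforts': array([ 6.80870126e-04, -4.97309411e+01, -2.85261387e+01,  6.99604978e-02,
        2.55326094e-02, -9.86546388e-05]), 'tool_pos': array([0.24926571, 0.48988602, 0.21811129]), 'orientation': array([ 2.67785394e+00,  1.64180727e+00, -1.61463539e-03]), 'wrist_force': array([-0.63227592, -0.26068381, -0.16123652]), 'wrist_torque': array([ 0.05819059, -0.01637367,  0.01760269]), 'gripper_width': 0.09256688784302668}
scene {'fx': 381.5812053418303, 'fy': 381.5812053418303, 'cx': 259.4909572255092, 'cy': 192.5204955573706, 'D': array([0.03602362, 0.        , 0.        , 0.        , 0.        ]), 'rvec': array([ 2.04494306, -0.93246934,  0.46441789]), 'tvec': array([-0.34746378,  0.33532912,  0.69620384])}
top {'fx': 393.1487645698407, 'fy': 393.1487645698407, 'cx': 253.14958296187794, 'cy': 194.41576015373522, 'D': array([0.03480474, 0.        , 0.        , 0.        , 0.        ]), 'rvec': array([ 2.20748727, -2.13963903,  0.16377044]), 'tvec': array([0.00471456, 0.53772412, 1.12564623])}
wrist {'fx': 311.6050530083023, 'fy': 311.6050530083023, 'cx': 255.90649151951348, 'cy': 189.64466753609594, 'D': array([-0.0797028,  0.       ,  0.       ,  0.       ,  0.       ]), 'rvec': array([-2.46283143, -1.51127341, -0.2164104 ]), 'tvec': array([-0.54907971, -0.0325201 ,  0.39070174])}
```

View pics/scene0.png

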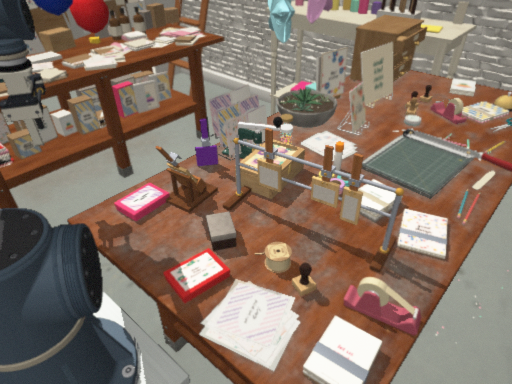

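View pics/top0.png

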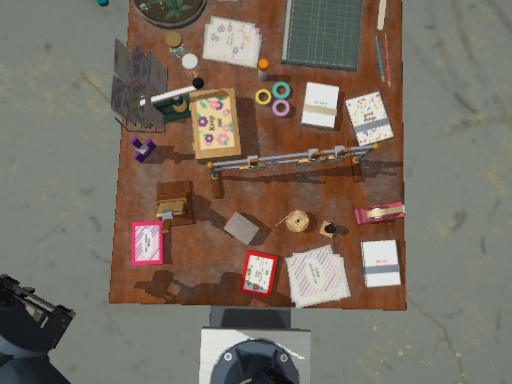

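View pics/wrist0.png

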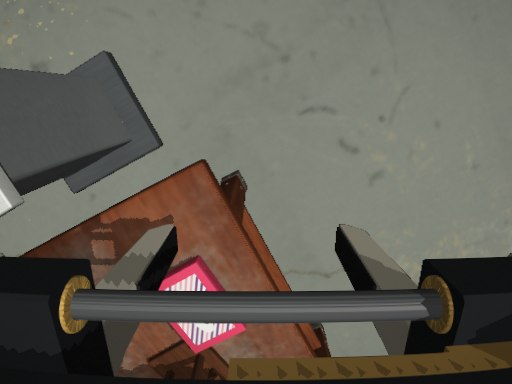

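```bash
cat > h.py <<'E'
import numpy as np, cv2
from scipy.spatial.transform import Rotation as R
from workcell import sensors, grab_frame, camera_model
def K(m): return np.array([[m['fx'],0,m['cx']],[0,m['fy'],m['cy']],[0,0,1.]])
def ray(m,uv):
    p=cv2.undistortPoints(np.array([[uv]],float),K(m),np.array(m['D']))[0,0]
    Rm=R.from_rotvec(m['rvec']).as_matrix(); c=-Rm.T@m['tvec']
    d=Rm.T@np.array([p[0],p[1],1.]); return c,d/np.linalg.norm(d)
def onz(m,uv,z):
    c,d=ray(m,uv); return c+d*(z-c[2])/d[2]
def tri(obs):
    A=np.zeros((3,3));b=np.zeros(3)
    for m,uv in obs:
        c,d=ray(m,uv);P=np.eye(3)-np.outer(d,d);A+=P;b+=P@c
    x=np.linalg.solve(A,b)
    return x,[np.linalg.norm((np.eye(3)-np.outer(ray(m,uv)[1],ray(m,uv)[1]))@(x-ray(m,uv)[0])) for m,uv in obs]
def proj(m,P):
    return cv2.projectPoints(np.atleast_2d(np.array(P,float)),np.array(m['rvec'],float),np.array(m['tvec'],float),K(m),np.array(m['D']))[0][:,0]
def crop(im,x0,y0,x1,y1,s,name):
    c=cv2.resize(im[y0:y1,x0:x1],None,fx=s,fy=s,interpolation=cv2.INTER_CUBIC); cv2.imwrite(name,c)
E
python3 - <<'E'
from h import *
a=cv2.imread("pics/scene0.png");b=cv2.imread("pics/top0.png")
crop(a,155,110,235,220,5,"pics/s_rack.png");crop(a,225,120,415,270,4,"pics/s_rail.png")
crop(b,120,170,210,240,8,"pics/t_rack.png");crop(b,195,130,395,210,4,"pics/t_rail.png")
for n in ["scene","top"]:
    m=camera_model(n); print(n,ray(m,(256,192)))
E
```

```text
scene (array([-0.04113689, -0.50117002,  0.68191851]), array([ 0.59868871,  0.53812966, -0.59328602]))
top (array([0.39844874, 0.05476805, 1.18088439]), array([ 0.12625569, -0.03578178, -0.99135219]))
```

View pics/s_rack.png

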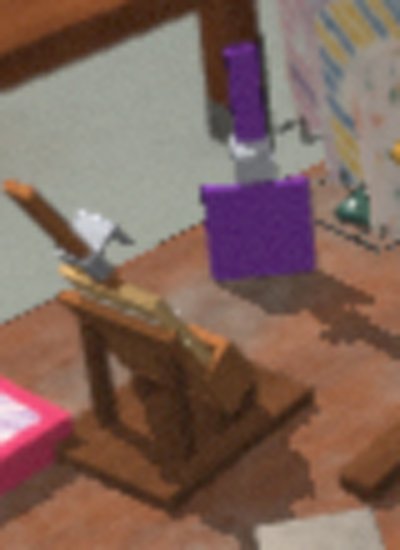

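View pics/s_rail.png

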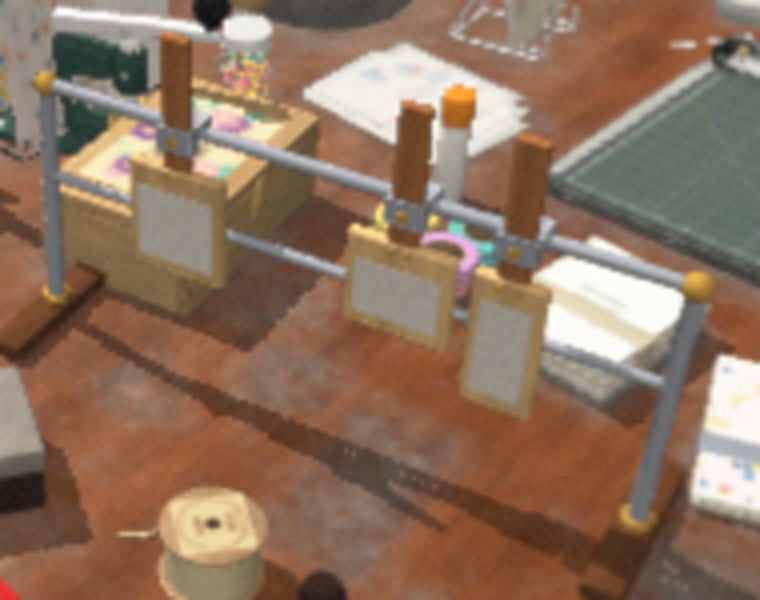

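View pics/t_rack.png

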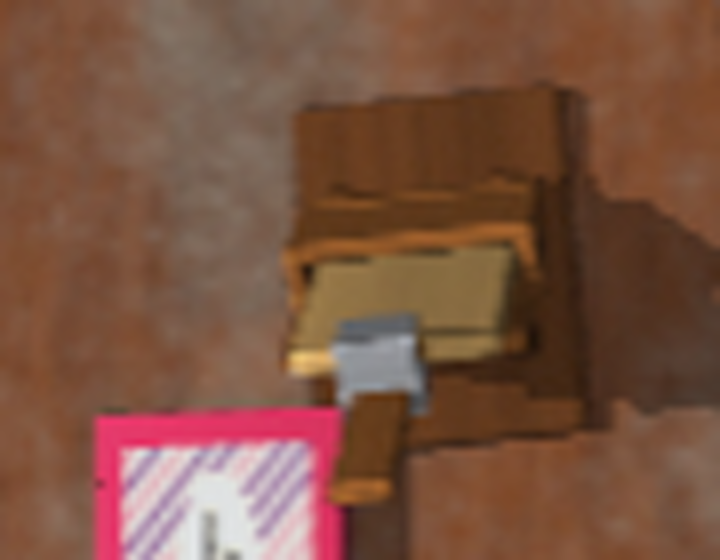

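View pics/t_rail.png

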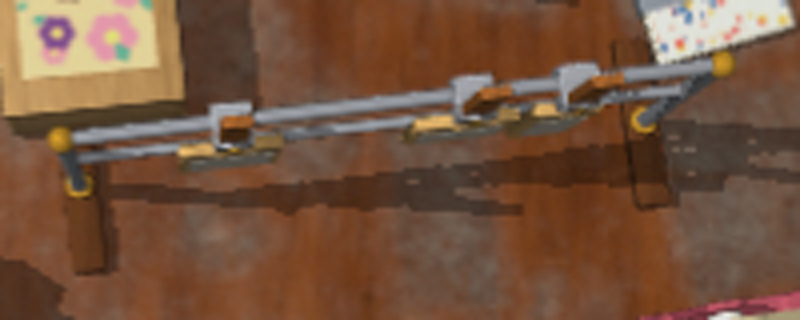

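```bash
python3 - <<'E'
from h import *
s=camera_model("scene");t=camera_model("top")
np.set_printoptions(precision=4,suppress=True)
S=lambda x,y:(155+(x+.5)/5-.5,110+(y+.5)/5-.5); T=lambda x,y:(120+(x+.5)/8-.5,170+(y+.5)/8-.5)
S2=lambda x,y:(225+x/4-.4,120+y/4-.4); T2=lambda x,y:(195+x/4-.4,130+y/4-.4)
print("stemtop",tri([(s,S(17,188)),(t,T(362,490))]))
print("board corner L",tri([(s,S(65,270)),(t,T(300,362))]))
print("rail L",tri([(s,S2(45,83)),(t,T2(60,138))]))
print("rail R",tri([(s,S2(698,286)),(t,T2(722,64))]))
# bars on z
print("L ball z190",onz(s,S2(45,83),.19),onz(t,T2(60,138),.19))
print("R ball z190",onz(s,S2(698,286),.19),onz(t,T2(722,64),.19))
for p in [(297,108),(560,88),(590,430),(410,450)]: print("rackbase top",onz(t,T(*p),.012))
for p in [(62,450),(172,500),(312,392)]: print("rackbase scene",onz(s,S(*p),.012))
E
```

```text
stemtop (array([0.4196, 0.2399, 0.2067]), [np.float64(0.0002792171871343764), np.float64(0.0002792171871344962)])
board corner L (array([0.4636, 0.2788, 0.1217]), [np.float64(0.0005654097603500508), np.float64(0.000565409760350128)])
rail L (array([0.5928, 0.1391, 0.1902]), [np.float64(0.0005649011098795598), np.float64(0.0005649011098795052)])
rail R (array([ 0.6566, -0.2872,  0.1913]), [np.float64(0.0011963089666027493), np.float64(0.0011963089666027884)])
L ball z190 [0.5936 0.1391 0.19  ] [0.5924 0.1395 0.19  ]
R ball z190 [ 0.6598 -0.2874  0.19  ] [ 0.6562 -0.2866  0.19  ]
rackbase top [0.5642 0.309  0.012 ]
rackbase top [0.5751 0.2123 0.012 ]
rackbase top [0.448  0.1951 0.012 ]
rackbase top [0.4387 0.2605 0.012 ]
rackbase scene [0.4399 0.2762 0.012 ]
rackbase scene [0.4512 0.1931 0.012 ]
rackbase scene [0.5736 0.2086 0.012 ]
```

```bash
cat >> h.py <<'E'
def tool():
    s=sensors.read_state(); return s['tool_pos'],R.from_rotvec(s['orientation']).as_matrix(),s
def dtool(target):
    p,Rt,s=tool(); return Rt.T@(np.array(target)-p)
np.set_printoptions(precision=4,suppress=True)
E
python3 - <<'E'
from h import *
p,Rt,s=tool(); m=camera_model("wrist"); Rm=R.from_rotvec(m['rvec']).as_matrix(); c=-Rm.T@m['tvec']
print("cam in tool",Rt.T@(c-p)); print("cam axes in tool\n",Rt.T@Rm.T)
E
```

```text
cam in tool [-0.0005 -0.0793 -0.1653]
cam axes in tool
 [[ 1.      0.0006  0.0003]
 [-0.0006  0.9594  0.2821]
 [-0.0001 -0.2821  0.9594]]
```

>>> move_arm([
  [1,0,0,-0.02,8],
  [1,0,0,-0.02,8],
  [1,0,0,-0.02,8],
  [1,0,0,-0.02,8],
  [1,0,0,-0.01,8],
  [1,0,0,-0.01,8],
  [1,0,0,0,8],
])

```text
time_s: 0.85
tool_pos: [0.2496, 0.4905, 0.3198]
orientation: [-3.135, -0.183, -0.002]
wrist_force: [0.5, -0.5, -0.3]
gripper_width: 0.0928
```

```bash
python3 - <<'E'
from h import *
p,Rt,s=tool(); print(s['time_s'],p,Rt, s['joint_pos']); print(dtool([.44,.24,.32]))
E
```

```text
0.85 [0.2496 0.4905 0.3198] [[ 0.9932  0.1166  0.0009]
 [ 0.1166 -0.9932  0.0015]
 [ 0.0011 -0.0014 -1.    ]] [1.0154 0.2664 1.5153 0.     1.3582 0.8986]
[ 0.1599  0.2709 -0.0004]
```

>>> move_arm([
  [1,0.02,0.035,0,0],
  [1,0.02,0.04,0,0],
  [1,0.02,0.04,0,0],
  [1,0.02,0.04,0,0],
  [1,0.02,0.04,0,0],
  [1,0.02,0.04,0,0],
  [1,0.02,0.036,0,0],
  [1,0,0,0,0],
])

```text
time_s: 1.65
tool_pos: [0.4234, 0.2352, 0.3184]
orientation: [3.135, 0.186, 0.0]
wrist_force: [-0.7, 0.7, -0.7]
gripper_width: 0.0931
```

```bash
python3 - <<'E'
from h import *
p,Rt,s=tool(); print(s['time_s'],p)
import pickle
m=camera_model("wrist"); im=grab_frame("wrist")[:,:,::-1]; pickle.dump(m,open("w1.pkl","wb"))
cv2.imwrite("pics/w1.png",im); crop(im,150,60,370,270,3.6,"pics/w1c.png")
# predicted
a=np.deg2rad(7); Rz=R.from_euler('z',a).as_matrix(); bx=Rz@[np.cos(np.pi/6),0,.5]; bz=Rz@[-.5,0,np.cos(np.pi/6)]; by=Rz@[0,1,0]
print(proj(m,[[.4196,.2399,.2067],[.4636,.2788,.1217]]))
E
```

```text
1.65 [0.4234 0.2352 0.3184]
[[253.2375 181.1889]
 [295.6026 134.3677]]
```

View pics/w1c.png

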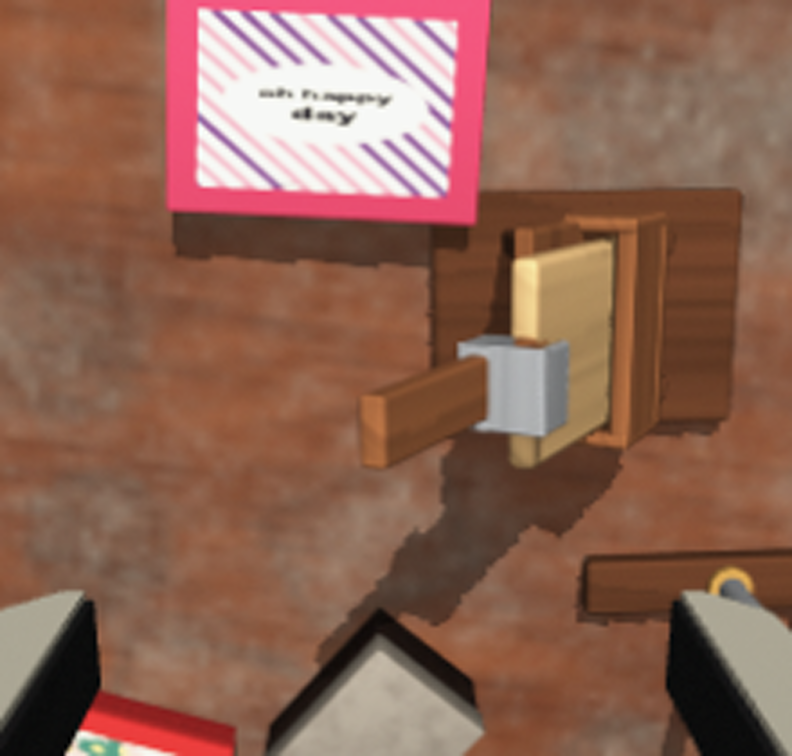

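View pics/w1.png

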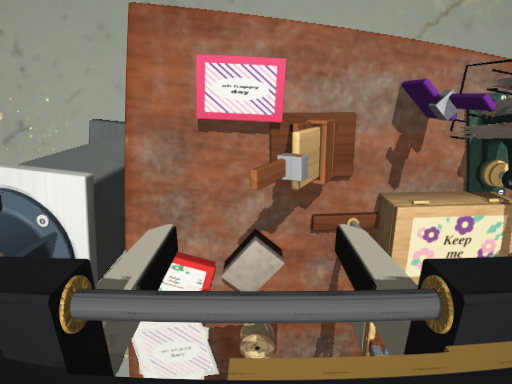

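```bash
cat > fit.py <<'E'
from h import *
import pickle
from scipy.optimize import least_squares
w=pickle.load(open("w1.pkl","rb"));s=camera_model("scene");t=camera_model("top")
W=lambda x,y:(150+(x+.5)/3.6-.5,60+(y+.5)/3.6-.5)
S=lambda x,y:(155+(x+.5)/5-.5,110+(y+.5)/5-.5); T=lambda x,y:(120+(x+.5)/8-.5,170+(y+.5)/8-.5)
obs=[(w,W(374,431),(-10,0,195)),(w,W(513,260),(-16,35,100)),(w,W(538,256),(-6,35,100)),(w,W(513,461),(-16,-35,100)),(w,W(538,466),(-6,-35,100)),
(w,W(611,240),None),
(s,S(17,188),(-10,0,195)),(t,T(362,490),(-10,0,195)),(s,S(65,270),(-11,35,100)),(t,T(300,362),(-11,35,100)),(t,T(500,345),(-11,-35,100))]
obs=[o for o in obs if o[2]]
def pose(q):
    return R.from_euler('z',q[3])*R.from_euler('y',-q[4])*R.from_euler('x',q[5]), q[:3]
def res(q):
    r,o=pose(q); e=[]
    for m,uv,P in obs: e+=list(proj(m,r.apply(np.array(P)/1000)+o)[0]-uv)
    return e+[(q[4]-np.pi/6)*60, q[5]*60]
if __name__=="__main__":
    f=least_squares(res,[.52,.25,.045,.12,.52,0],loss='soft_l1'); q=f.x
    print(q[:3],np.rad2deg(q[3:])); print(np.array(res(q))[:-2].reshape(-1,2).round(1))
    r,o=pose(q); print("stem_grip",r.apply([-.010,0,.175])+o,"top",r.apply([-.010,0,.195])+o)
    for z in (118,128,138): print(z,proj(w,r.apply([[ .012,13e-3,z/1e3],[.012,-13e-3,z/1e3],[.012,-13e-3,(z-16)/1e3],[.012,13e-3,(z-16)/1e3],[.012,-.013,(z+4)/1e3],[.012,.013,(z+4)/1e3]])+o))
    np.save("q.npy",q)
E
python3 fit.py
python3 - <<'E'
from h import *
im=cv2.imread("pics/w1.png");crop(im,245,140,335,200,8,"pics/w1d.png")
E
```

```text
[0.5285 0.2571 0.041 ] [ 8.5528 31.0942  0.0007]
[[ 0.7 -0.1]
 [-0.7 -1.1]
 [ 0.3  0.3]
 [-0.7  0.9]
 [-0.1  0.5]
 [ 0.2  1.1]
 [-0.  -0.4]
 [-1.3 -0.1]
 [-1.3  0.1]
 [ 0.  -0.9]]
stem_grip [0.4306 0.2424 0.1857] top [0.4204 0.2409 0.2029]
118 [[307.9435 153.5532]
 [307.5922 176.7177]
 [312.8384 173.6292]
 [313.2751 151.2809]
 [306.2165 177.5274]
 [306.5439 154.1498]]
128 [[304.3914 155.0675]
 [304.102  178.7719]
 [309.6065 175.532 ]
 [309.9916 152.6802]
 [302.657  179.6222]
 [302.9197 155.6951]]
138 [[300.6548 156.6609]
 [300.4347 180.9297]
 [306.2165 177.5274]
 [306.5439 154.1498]
 [298.9152 181.8236]
 [299.1053 157.3218]]
```

View pics/w1d.png

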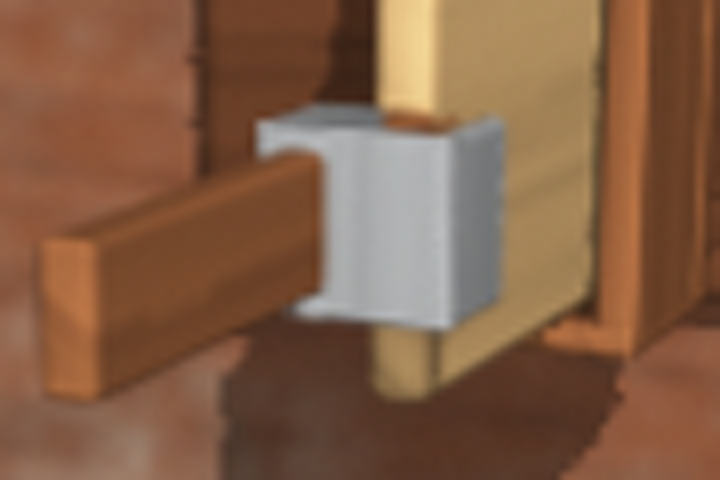

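```bash
python3 - <<'E'
from h import *
p,Rt,s=tool(); a=np.rad2deg(np.arctan2(Rt[1,0],Rt[0,0])); print(p,a, dtool([.4306,.2424,.171]))
E
```

```text
[0.4224 0.2368 0.3184] 6.8276903681147125 [ 0.0089 -0.0046  0.1474]
```

>>> move_arm([
  [1,0.005,-0.003,0.03,-1.2],
  [1,0.0035,-0.002,0.03,0],
  [1,0,0,0.02,0],
  [1,0,0,0.015,0],
  [1,0,0,0,0],
  [1,0,0,0,0],
])

```text
time_s: 2.3
tool_pos: [0.429, 0.2451, 0.2241]
orientation: [-3.133, -0.227, 0.0]
wrist_force: [-1.0, 0.2, 0.6]
gripper_width: 0.0931
```

```bash
python3 - <<'E'
from h import *
ps=[tool()[0] for _ in range(8)]; print(np.array(ps).round(4)); p,Rt,s=tool(); print(s['time_s'])
m=camera_model("wrist"); im=grab_frame("wrist")[:,:,::-1]
cv2.imwrite("pics/w2.png",im); crop(im,90,60,420,310,2.4,"pics/w2c.png")
print(proj(m,[[.4204,.2409,.2029]]))
ps=tool()[0];print(ps)
E
```

```text
[[0.429  0.2451 0.2241]
 [0.429  0.2451 0.2241]
 [0.429  0.2451 0.2241]
 [0.429  0.2451 0.2241]
 [0.429  0.2451 0.2241]
 [0.429  0.2451 0.2241]
 [0.429  0.2451 0.2241]
 [0.429  0.2451 0.2241]]
2.3
[[243.0533 229.1064]]
[0.4293 0.2451 0.2245]
```

View pics/w2c.png

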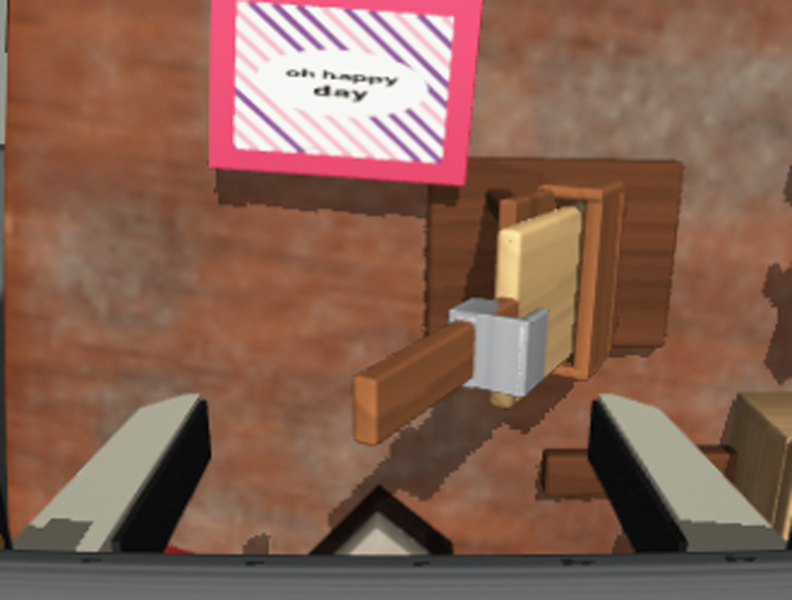

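>>> move_arm([
  [1,0.001,0.0035,0.02,0],
  [1,0,0,0.02,0],
  [1,0,0,0.013,0],
  [1,0,0,0,0],
  [0.5,0,0,0,0],
  [0.4,0,0,0,0],
  [0.3,0,0,0,0],
], newtons=15)

```text
time_s: 3.05
tool_pos: [0.4312, 0.2413, 0.1715]
orientation: [-3.133, -0.225, -0.002]
wrist_force: [-0.3, -0.8, 1.0]
gripper_width: 0.0735
```

```bash
python3 - <<'E'
from h import *
p,Rt,s=tool(); print(s['time_s'],p,s['wrist_force'],s['gripper_width'])
for n in ["wrist","scene"]:
    im=grab_frame(n)[:,:,::-1]
    cv2.imwrite(f"pics/{n}3.png",im)
    if n=="wrist": crop(im,120,150,400,310,2.8,"pics/w3c.png")
    else: crop(im,120,60,250,230,4,"pics/s3c.png")
E
```

```text
3.05 [0.4312 0.2413 0.1715] [-0.3172 -0.8076  1.0008] 0.07353509887884653
```

View pics/w3c.png

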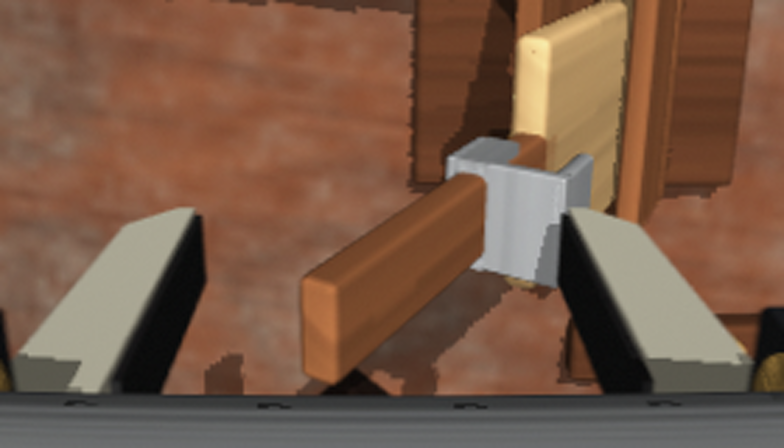

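View pics/s3c.png

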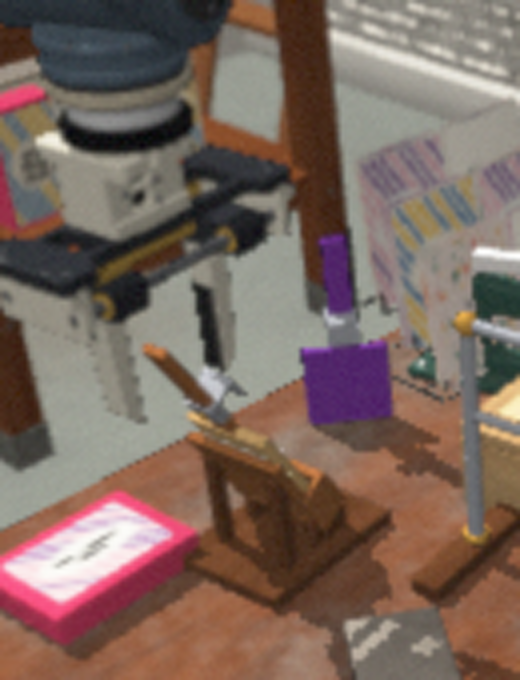

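>>> move_arm([
  [0.3,0,0,0,0],
  [0.3,0,0,0,0],
  [0.3,0,0,0,0],
  [0.3,0,0,0,0],
  [0.3,0,0,0,0],
], newtons=6)

```text
time_s: 3.65
tool_pos: [0.4311, 0.2411, 0.1707]
orientation: [-3.133, -0.225, -0.001]
wrist_force: [3.0, 0.2, -0.8]
gripper_width: 0.0291
```

```bash
python3 - <<'E'
from h import *
p,Rt,s=tool(); print(s['time_s'],p,s['wrist_force'],s['gripper_width'])
for n in ["wrist","scene"]:
    im=grab_frame(n)[:,:,::-1]
    cv2.imwrite(f"pics/{n}4.png",im)
    if n=="wrist": crop(im,120,150,400,310,2.8,"pics/w4c.png")
    else: crop(im,140,120,220,200,6,"pics/s4c.png")
E
```

```text
3.65 [0.4311 0.2411 0.1707] [ 3.007   0.2397 -0.8278] 0.029099627685543136
```

View pics/w4c.png

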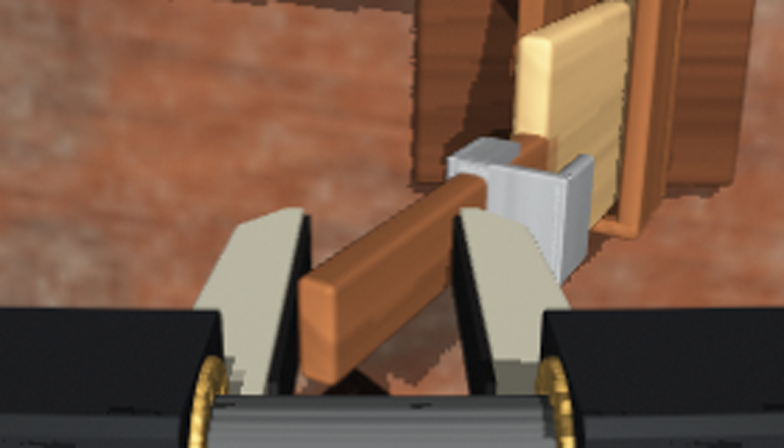

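View pics/s4c.png

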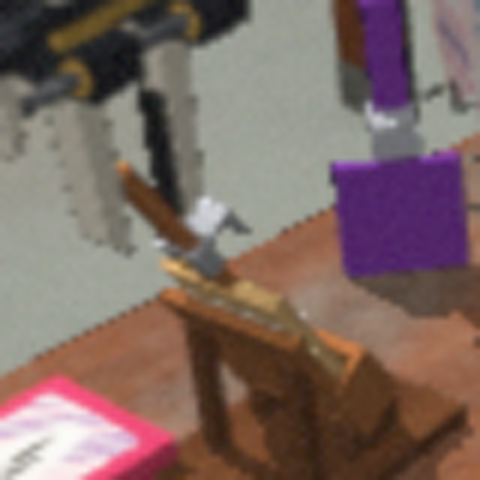

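>>> move_arm([
  [0.1,0,0,0,0],
  [0.0,0,0,0,0],
  [0.0,0,0,0,0],
], newtons=12)

```text
time_s: 4.05
tool_pos: [0.4314, 0.2412, 0.1709]
orientation: [-3.133, -0.225, -0.002]
wrist_force: [4.7, 0.6, 0.6]
gripper_width: 0.0287
```

```bash
python3 - <<'E'
from h import *
p,Rt,s=tool(); print(s['time_s'],p,s['wrist_force'],s['wrist_torque'],s['gripper_width'])
E
```

```text
4.05 [0.4314 0.2412 0.1709] [4.6589 0.6476 0.5598] [ 0.0143 -1.041  -0.0116] 0.028724152120517172
```

>>> move_arm([
  [0,-0.0025,0,-0.0043,0],
  [0,-0.0025,0,-0.0043,0],
  [0,-0.005,0,-0.0085,0],
], newtons=15)

```text
time_s: 4.35
tool_pos: [0.4214, 0.2397, 0.1876]
orientation: [-3.133, -0.225, -0.002]
wrist_force: [6.2, 1.3, -1.7]
gripper_width: 0.0286
```

```bash
python3 - <<'E'
from h import *
p,Rt,s=tool(); print(s['time_s'],p,s['wrist_force'],s['wrist_torque'],s['gripper_width'])
for n in ["wrist","scene"]:
    im=grab_frame(n)[:,:,::-1]
    cv2.imwrite(f"pics/{n}5.png",im)
    if n=="wrist": crop(im,120,150,400,310,2.8,"pics/w5c.png")
    else: crop(im,140,120,220,200,6,"pics/s5c.png")
E
```

```text
4.35 [0.4214 0.2397 0.1876] [ 6.1537  1.338  -1.6879] [ 0.1364 -1.4488  0.0069] 0.028571540784641525
```

View pics/w5c.png

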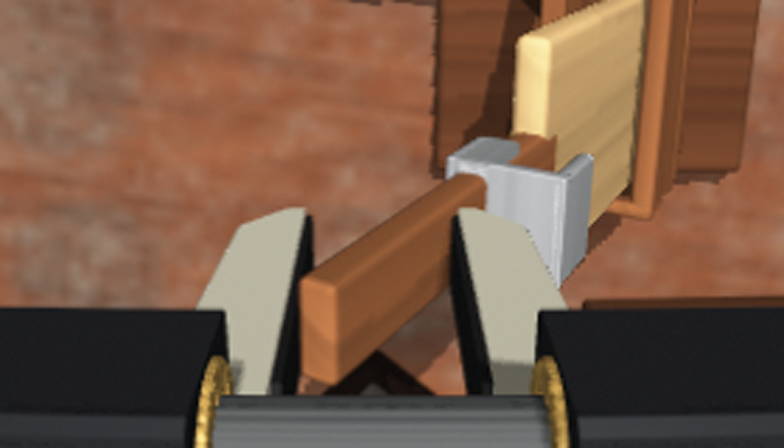

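>>> move_arm([
  [0,-0.005,0,-0.0085,0],
  [0,-0.005,0,-0.0085,0],
  [0,-0.005,0,-0.0085,0],
  [0,-0.005,0,-0.0085,0],
])

```text
time_s: 4.85
tool_pos: [0.4012, 0.2368, 0.2216]
orientation: [3.133, 0.225, 0.0]
wrist_force: [5.9, -0.2, -2.3]
gripper_width: 0.0283
```

```bash
python3 - <<'E'
from h import *
p,Rt,s=tool(); print(s['time_s'],p,s['wrist_force'],s['wrist_torque'],s['gripper_width'])
for n in ["wrist","scene"]:
    im=grab_frame(n)[:,:,::-1]
    cv2.imwrite(f"pics/{n}6.png",im)
    if n=="wrist": crop(im,120,150,400,310,2.8,"pics/w6c.png")
    else: crop(im,140,100,240,200,6,"pics/s6c.png")
E
```

```text
4.85 [0.4012 0.2368 0.2216] [ 5.8993 -0.2143 -2.2728] [ 0.1925 -1.3178  0.0042] 0.02831080784766147
```

View pics/w6c.png

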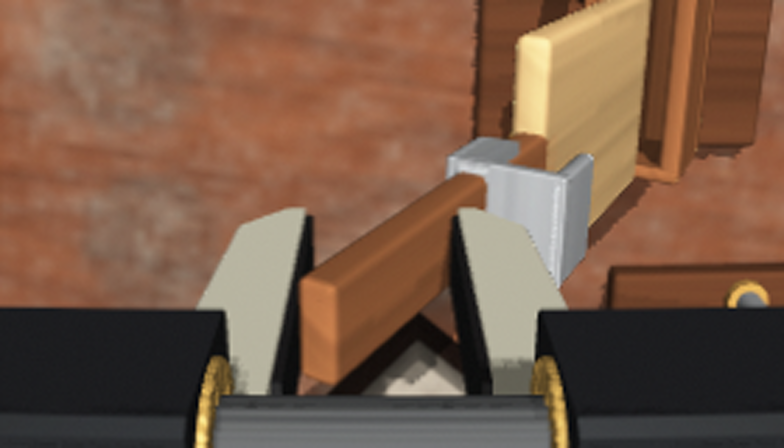

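View pics/s6c.png

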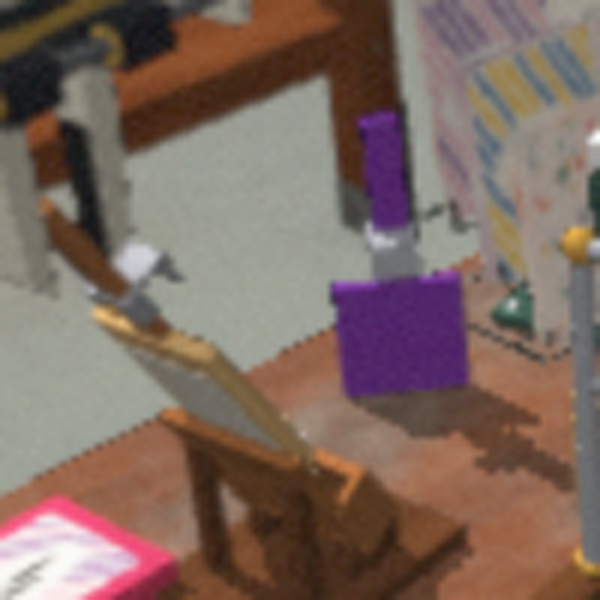

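>>> move_arm([
  [0,-0.005,0,-0.0085,0],
  [0,-0.005,0,-0.0085,0],
  [0,-0.005,0,-0.0085,0],
  [0,-0.005,0,-0.0085,0],
  [0,-0.005,0,-0.0085,0],
  [0,-0.002,0,-0.0085,0],
  [0,0,0,-0.0085,0],
  [0,0,0,0,0],
], newtons=12)

```text
time_s: 5.75
tool_pos: [0.3748, 0.2332, 0.2825]
orientation: [-3.133, -0.225, -0.003]
wrist_force: [0.7, -0.1, -0.6]
gripper_width: 0.0005
```

```bash
python3 - <<'E'
from h import *
p,Rt,s=tool(); print(s['time_s'],p,s['wrist_force'],s['wrist_torque'],s['gripper_width'])
for n in ["wrist","scene"]:
    im=grab_frame(n)[:,:,::-1]
    cv2.imwrite(f"pics/{n}7.png",im)
    if n=="wrist": crop(im,120,150,400,310,2.8,"pics/w7c.png")
    else: crop(im,110,80,240,210,5,"pics/s7c.png")
E
```

```text
5.75 [0.3748 0.2332 0.2825] [ 0.6922 -0.1377 -0.6258] [-0.0218  0.0214 -0.0024] 0.0005302523674718284
```

View pics/w7c.png

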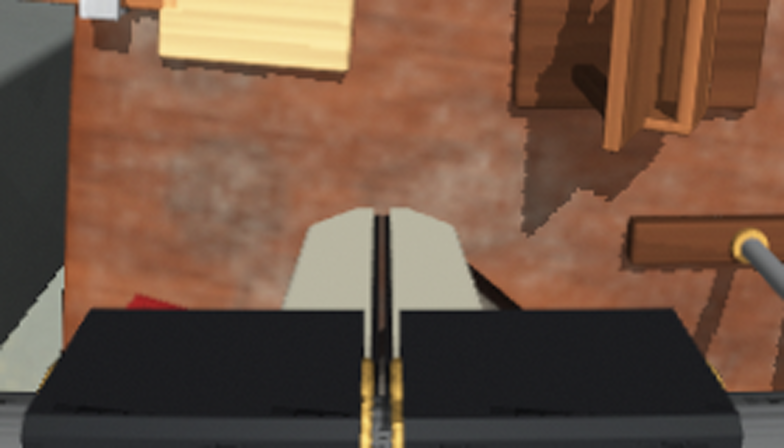

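View pics/s7c.png

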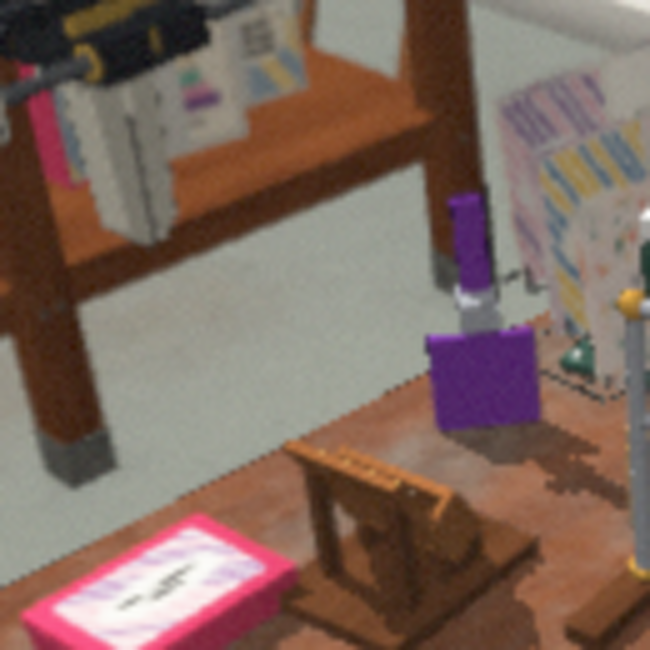

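```bash
python3 - <<'E'
from h import *
for n in ["scene","top"]:
    im=grab_frame(n)[:,:,::-1]; cv2.imwrite(f"pics/{n}8.png",im)
b=cv2.imread("pics/top8.png"); crop(b,90,170,290,320,4,"pics/t8c.png")
E
```

```text
(no output)
```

View pics/wrist7.png

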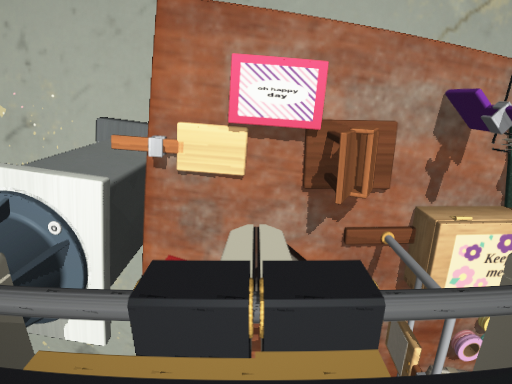

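View pics/scene8.png

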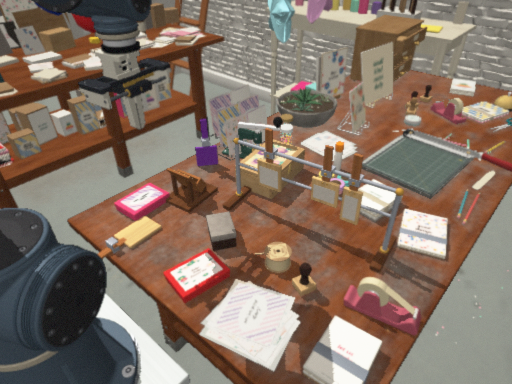

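View pics/t8c.png

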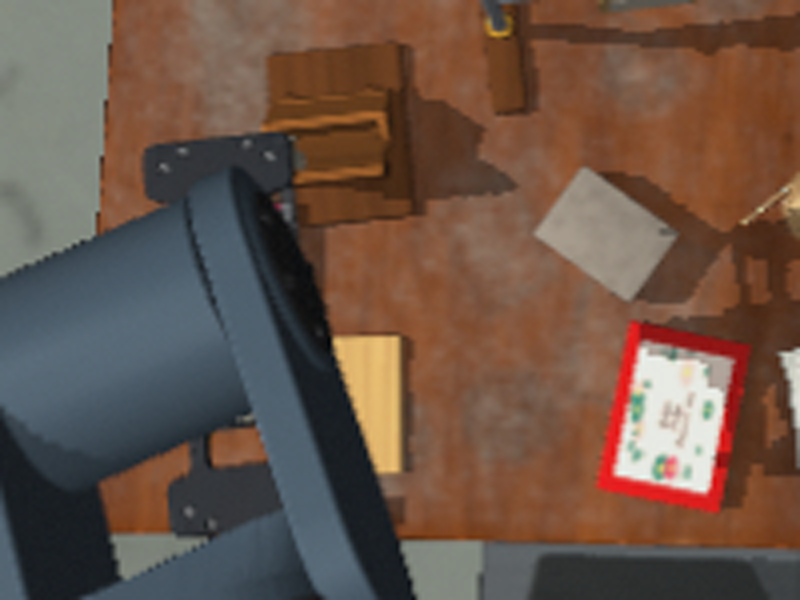

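```bash
python3 - <<'E'
from h import *
import pickle
p,Rt,s=tool();print(s['time_s'],p,s['joint_pos'])
m=camera_model("wrist"); im=grab_frame("wrist")[:,:,::-1]; pickle.dump(m,open("w9.pkl","wb"))
cv2.imwrite("pics/w9.png",im); crop(im,100,100,260,200,5,"pics/w9c.png")
for uv,z in [((112,141),.006),((246,125),.01),((246,176),.01),((178,123),.01),((178,170),.01),((152,150),0),((157,10),0),((145,260),0)]: print(uv,onz(m,uv,z))
E
```

```text
5.95 [0.3743 0.2328 0.2808] [0.4508 0.0825 1.8323 0.     1.2276 0.3073]
(112, 141) [0.1658 0.2247 0.006 ]
(246, 125) [0.3536 0.2735 0.01  ]
(246, 176) [0.3634 0.2017 0.01  ]
(178, 123) [0.2599 0.2632 0.01  ]
(178, 170) [0.2652 0.1966 0.01  ]
(152, 150) [0.2228 0.2183 0.    ]
(157, 10) [0.2164 0.4061 0.    ]
(145, 260) [0.2197 0.0368 0.    ]
```

View pics/w9c.png

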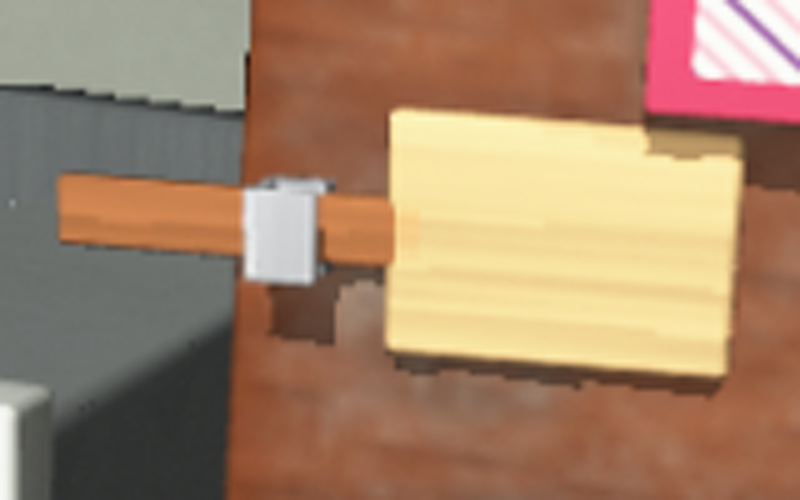

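```bash
python3 - <<'E'
from h import *
import pickle
m=pickle.load(open("w9.pkl","rb")); t=camera_model("top")
print(tri([(m,(97.5,118)),(t,(209.5,327.5))]))
im=cv2.imread("pics/top0.png"); crop(im,180,290,320,384,5,"pics/t0d.png")
im=cv2.imread("pics/wrist7.png"); crop(im,0,80,180,280,3.5,"pics/w7d.png")
E
```

```text
(array([ 0.0812,  0.1899, -0.1856]), [np.float64(0.05093583668525965), np.float64(0.050935836685259646)])
```

View pics/t0d.png

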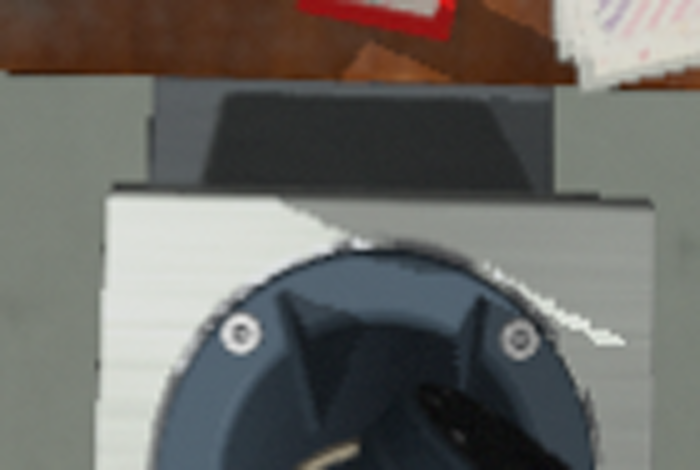

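View pics/w7d.png

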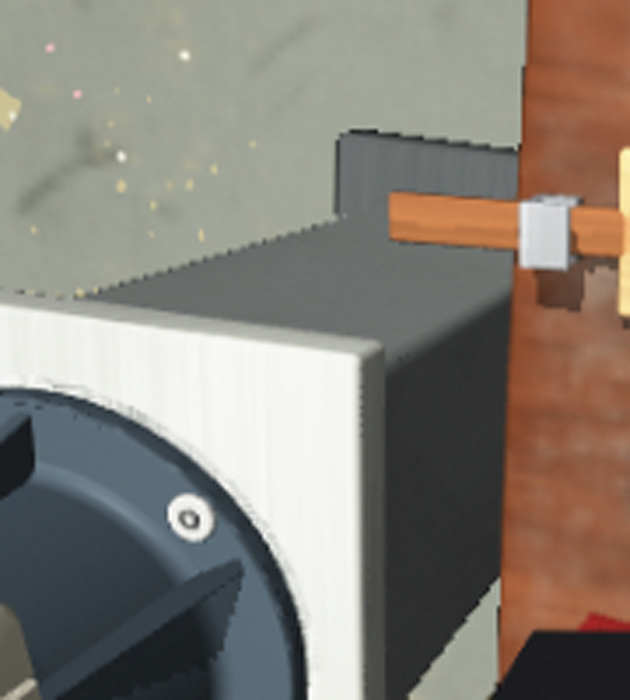

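>>> move_arm([
  [0.5,0,0,0,8.5],
  [0.5,0,0,0,8.5],
  [0.5,0,0,0,8.5],
  [0.5,0,0,0,8.5],
  [0.5,0,0,0,8.5],
  [0.5,0,0,0,8.5],
  [0.5,0,0,0,8.5],
  [0.5,0,0,0,8.5],
  [0.5,0,0,0,8.5],
  [0.5,0,0,0,8.5],
  [0.5,0,0,0,8.5],
])

```text
time_s: 7.1
tool_pos: [0.3743, 0.2328, 0.2808]
orientation: [2.304, -2.135, -0.0]
wrist_force: [-0.2, -0.1, -0.8]
gripper_width: 0.0463
```

```bash
python3 - <<'E'
from h import *
p,Rt,s=tool(); a=np.rad2deg(np.arctan2(Rt[1,0],Rt[0,0])); print(s['time_s'],p,a,s['joint_pos'],s['gripper_width'], dtool([.174,.225,.12]))
E
```

```text
7.1 [0.3743 0.2328 0.2808] -85.62841738058104 [ 0.4508  0.0825  1.8322 -0.      1.2277  1.9453] 0.04634893432609463 [-0.0075  0.2002  0.161 ]
```

>>> move_arm([
  [0.5,-0.001,0.03,0.02,0.5],
  [0.5,-0.001,0.03,0.02,0],
  [0.5,-0.001,0.03,0.02,0],
  [0.5,-0.001,0.03,0.02,0],
  [0.5,-0.001,0.03,0.02,0],
  [0.5,-0.001,0.03,0.02,0],
  [0.5,-0.001,0.02,0.02,0],
  [0.5,0,0,0,0],
])

```text
time_s: 7.9
tool_pos: [0.1718, 0.2235, 0.1395]
orientation: [2.3, -2.133, -0.001]
wrist_force: [0.0, 0.3, -0.2]
gripper_width: 0.0465
```

```bash
python3 - <<'E'
from h import *
import pickle
p,Rt,s=tool(); a=np.rad2deg(np.arctan2(Rt[1,0],Rt[0,0])); print(s['time_s'],p,a,s['joint_pos'],s['gripper_width'])
m=camera_model("wrist"); im=grab_frame("wrist")[:,:,::-1]; pickle.dump(m,open("w10.pkl","wb"))
cv2.imwrite("pics/w10.png",im)
E
```

```text
7.9 [0.1718 0.2235 0.1395] -85.67503783614939 [ 0.7497 -0.0258  2.3485  0.0001  0.8236  2.245 ] 0.04651932704784738
```

View pics/w10.png

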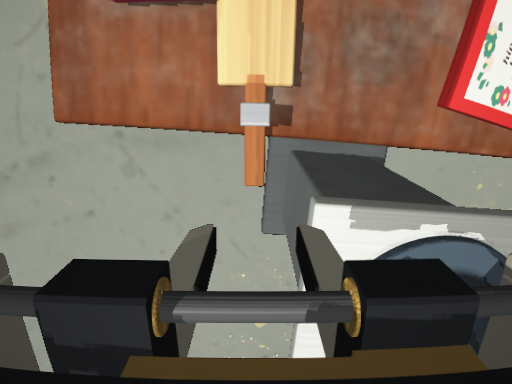

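```bash
python3 - <<'E'
from h import *
import pickle
m=pickle.load(open("w10.pkl","rb")); im=cv2.imread("pics/w10.png"); crop(im,200,60,320,200,4,"pics/w10c.png")
p=np.array([.1718,.2235,.1395])
for uv,z in [((255,186),.006),((255,186),.010),((257,86),.010),((256,102),.03)]:
    P=onz(m,uv,z); print(P, tool()[1].T@(P-p))
E
```

```text
[0.1649 0.2235 0.006 ] [-0.0007  0.0067  0.1335]
[0.1661 0.2236 0.01  ] [-0.0007  0.0055  0.1295]
[0.2601 0.2288 0.01  ] [ 0.0011 -0.0886  0.1294]
[0.2462 0.2288 0.03  ] [ 0.0002 -0.0747  0.1094]
```

View pics/w10c.png

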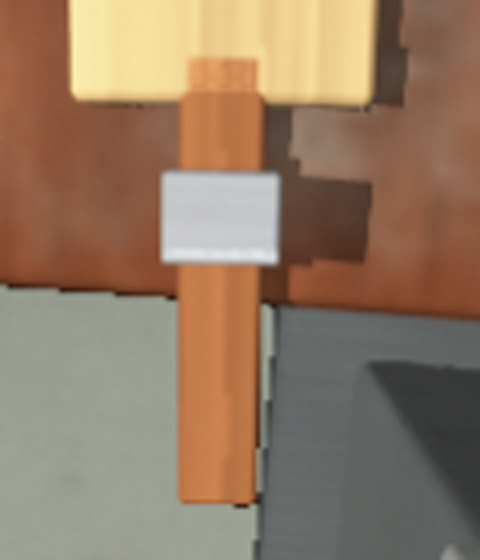

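>>> move_arm([
  [0.5,-0.0005,0,0.03,1],
  [0.5,0,0,0.03,0],
  [0.5,0,0,0.03,0],
  [0.5,0,0,0.025,0],
  [0.5,0,0,0.015,0],
  [0.5,0,0,0.0125,0],
  [0.5,0,0,0,0],
])

```text
time_s: 8.65
tool_pos: [0.1754, 0.2257, -0.0019]
orientation: [2.282, -2.158, -0.0]
wrist_force: [-0.2, -0.2, 0.1]
gripper_width: 0.0466
```

```bash
python3 - <<'E'
from h import *
import pickle
p,Rt,s=tool(); a=np.rad2deg(np.arctan2(Rt[1,0],Rt[0,0])); print(s['time_s'],p,a,s['joint_pos'],s['gripper_width'],s['wrist_force'])
m=camera_model("wrist"); im=grab_frame("wrist")[:,:,::-1]; pickle.dump(m,open("w11.pkl","wb"))
cv2.imwrite("pics/w11.png",im)
E
```

```text
8.65 [ 0.1754  0.2257 -0.0019] -86.81064355296458 [ 0.7466  0.4073  2.437  -0.0001  0.2983  2.2619] 0.04664093237568961 [-0.2494 -0.214   0.1206]
```

View pics/w11.png

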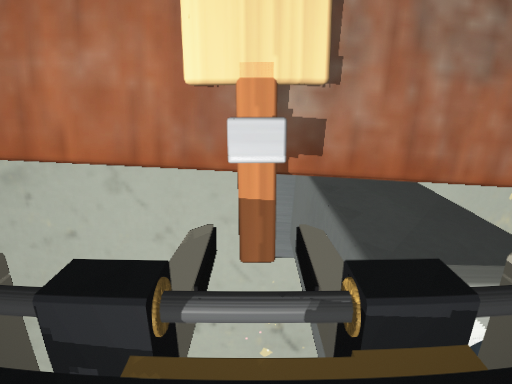

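>>> move_arm([
  [0.2,0,0,0,0],
  [0.0,0,0,0,0],
  [0,0,0,0,0],
  [0,0,0,0,0],
  [0,0,0,0,0],
  [0,0,0,0,0],
], newtons=15)

```text
time_s: 9.3
tool_pos: [0.1746, 0.2256, -0.0011]
orientation: [-2.283, 2.157, -0.0]
wrist_force: [1.9, -0.1, 0.3]
gripper_width: 0.0198
```

```bash
python3 - <<'E'
from h import *
import pickle
p,Rt,s=tool(); a=np.rad2deg(np.arctan2(Rt[1,0],Rt[0,0])); print(s['time_s'],p,a,s['gripper_width'],s['wrist_force'],s['wrist_torque'])
m=camera_model("wrist"); im=grab_frame("wrist")[:,:,::-1]; pickle.dump(m,open("w12.pkl","wb"))
cv2.imwrite("pics/w12.png",im); crop(im,150,30,350,280,2.4,"pics/w12c.png")
print(proj(m,[p]))
E
```

```text
9.3 [ 0.1746  0.2256 -0.0011] -86.77101306754169 0.0197836870419903 [ 1.9404 -0.103   0.3389] [-0.0301 -0.1101  0.0135]
[[255.7467 237.7923]]
```

View pics/w12c.png

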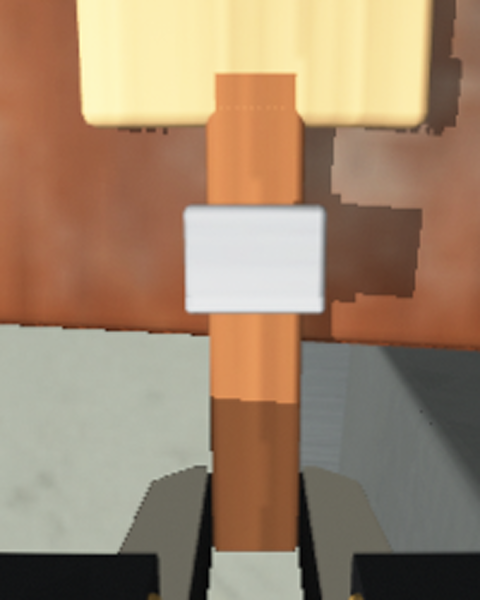

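>>> move_arm([
  [0,0,-0.0005,-0.012,0],
  [0,0,-0.0015,-0.012,0],
  [0,0,-0.0025,-0.012,0],
  [0,0,-0.0035,-0.0117,0],
  [0,0,-0.0042,-0.0115,0],
  [0,0,-0.0047,-0.0112,0],
  [0,0,-0.0052,-0.0108,0],
  [0,0,-0.0058,-0.0105,0],
])

```text
time_s: 10.15
tool_pos: [0.202, 0.2267, 0.0908]
orientation: [2.283, -2.157, -0.0]
wrist_force: [0.4, -0.2, -2.2]
gripper_width: 0.0196
```

```bash
python3 - <<'E'
from h import *
import pickle
p,Rt,s=tool(); a=np.rad2deg(np.arctan2(Rt[1,0],Rt[0,0])); print(s['time_s'],p,a,s['gripper_width'],s['wrist_force'],s['wrist_torque'])
m=camera_model("wrist"); im=grab_frame("wrist")[:,:,::-1]
cv2.imwrite("pics/w13.png",im)
im=grab_frame("scene")[:,:,::-1]; cv2.imwrite("pics/s13.png",im);crop(im,60,150,220,290,4,"pics/s13c.png")
E
```

```text
10.15 [0.202  0.2267 0.0908] -86.76662706144626 0.019576330951559216 [ 0.3838 -0.1624 -2.1951] [0.0105 0.1661 0.0204]
```

View pics/w13.png

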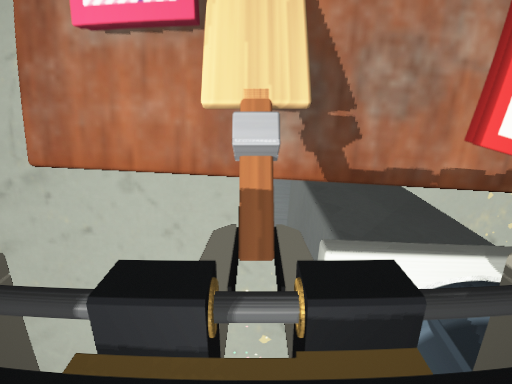

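View pics/s13c.png

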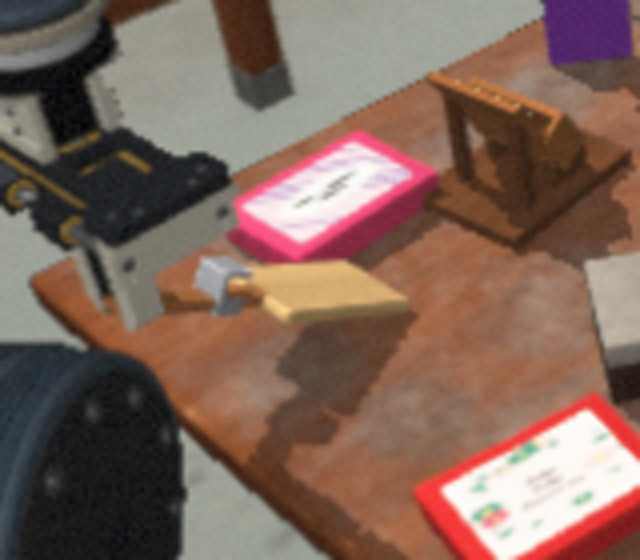

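>>> move_arm([
  [0,0,-0.0066,-0.0102,0],
  [0,0,-0.0074,-0.0096,0],
  [0,0,-0.008,-0.009,0],
  [0,0,-0.0086,-0.0085,0],
  [0,0,-0.0091,-0.0079,0],
  [0,0,-0.0096,-0.0073,0],
  [0,0,-0.0101,-0.0068,0],
  [0,0,-0.0105,-0.0062,0],
], newtons=10)

```text
time_s: 11.05
tool_pos: [0.273, 0.2309, 0.1564]
orientation: [-2.283, 2.158, -0.0]
wrist_force: [-0.4, -0.1, -1.1]
gripper_width: 0.0197
```

```bash
python3 - <<'E'
from h import *
import pickle
p,Rt,s=tool(); a=np.rad2deg(np.arctan2(Rt[1,0],Rt[0,0])); print(s['time_s'],p,a,s['gripper_width'],s['wrist_force'],s['wrist_torque'])
m=camera_model("wrist"); im=grab_frame("wrist")[:,:,::-1]
cv2.imwrite("pics/w14.png",im)
im=grab_frame("scene")[:,:,::-1]; cv2.imwrite("pics/s14.png",im);crop(im,60,120,220,260,4,"pics/s14c.png")
E
```

```text
11.05 [0.273  0.2309 0.1564] -86.77643090737288 0.019692464955455024 [-0.4352 -0.0787 -1.0528] [0.0204 0.2607 0.0115]
```

View pics/w14.png

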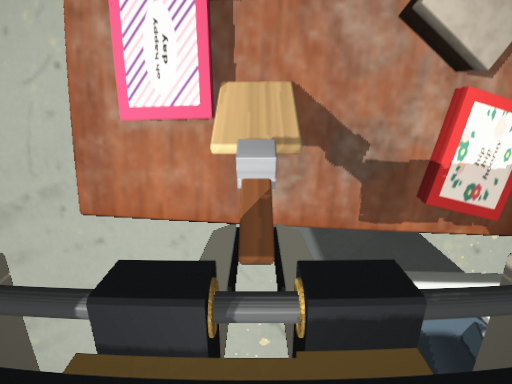

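View pics/s14c.png

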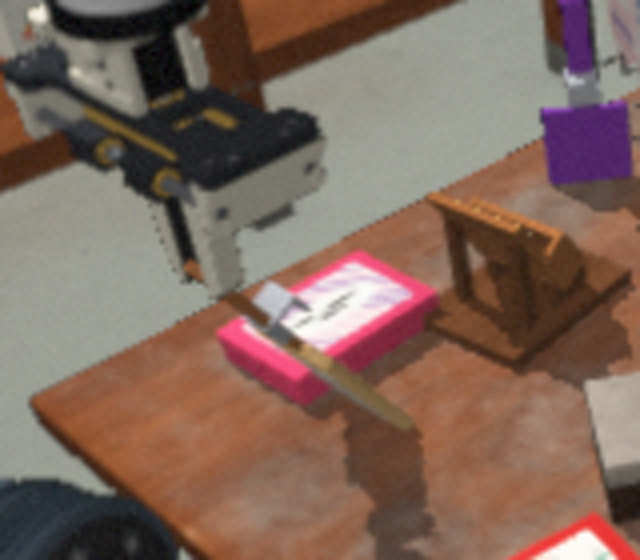

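>>> move_arm([
  [0,0,-0.0108,-0.0054,0],
  [0,0,-0.0112,-0.0046,0],
  [0,0,-0.0115,-0.0039,0],
  [0,0,-0.0117,-0.0032,0],
  [0,0,-0.0126,-0.0024,0],
])

```text
time_s: 11.65
tool_pos: [0.331, 0.2343, 0.1759]
orientation: [-2.283, 2.158, -0.0]
wrist_force: [-1.2, -0.0, 2.5]
gripper_width: 0.0198
```

```bash
python3 - <<'E'
from h import *
import pickle
p,Rt,s=tool(); a=np.rad2deg(np.arctan2(Rt[1,0],Rt[0,0])); print(s['time_s'],p,a,s['gripper_width'],s['wrist_force'],s['wrist_torque'])
m=camera_model("wrist"); im=grab_frame("wrist")[:,:,::-1]; pickle.dump(m,open("w15.pkl","wb"))
cv2.imwrite("pics/w15.png",im)
im=grab_frame("scene")[:,:,::-1]; cv2.imwrite("pics/s15.png",im);crop(im,80,120,220,260,4,"pics/s15c.png")
E
```

```text
11.65 [0.331  0.2343 0.1759] -86.77815658136016 0.019812714317396413 [-1.2392 -0.0036  2.5173] [0.0066 0.4192 0.0203]
```

View pics/w15.png

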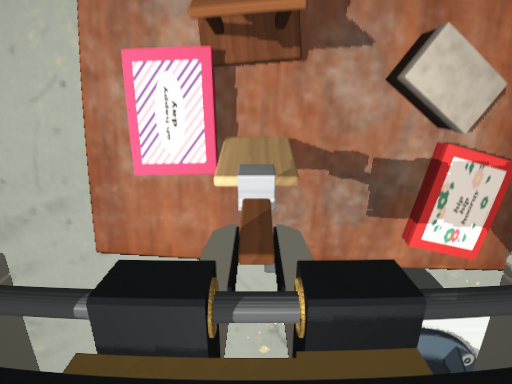

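View pics/s15c.png

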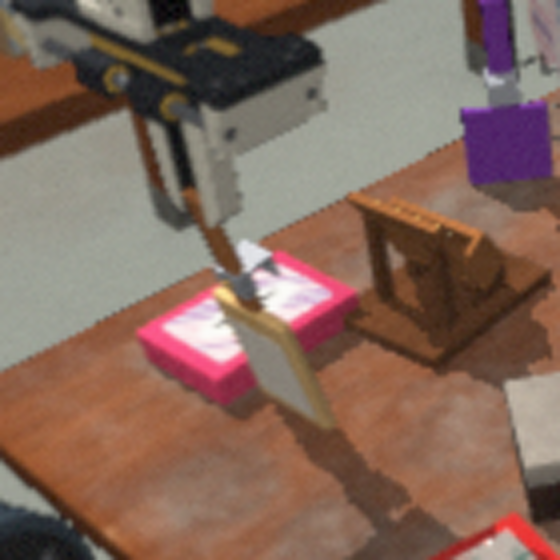

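>>> move_arm([
  [0,0,-0.006,-0.003,0],
  [0,0,-0.0065,-0.001,0],
  [0,0,-0.0065,-0.0005,0],
  [0,0,-0.006,-0.0005,0],
], newtons=6)

```text
time_s: 12.15
tool_pos: [0.3552, 0.2355, 0.1803]
orientation: [2.283, -2.158, -0.0]
wrist_force: [0.1, 0.1, -1.8]
gripper_width: 0.0198
```

```bash
python3 - <<'E'
from h import *
import pickle
p,Rt,s=tool(); a=np.rad2deg(np.arctan2(Rt[1,0],Rt[0,0])); print(s['time_s'],p,a,s['gripper_width'],s['wrist_force'],s['wrist_torque'])
m=camera_model("wrist"); im=grab_frame("wrist")[:,:,::-1]; pickle.dump(m,open("w16.pkl","wb"))
cv2.imwrite("pics/w16.png",im); crop(im,180,100,330,280,4,"pics/w16c.png")
im=grab_frame("scene")[:,:,::-1]; cv2.imwrite("pics/s16.png",im);crop(im,100,120,220,260,5,"pics/s16c.png")
E
```

```text
12.15 [0.3552 0.2355 0.1803] -86.77533780714089 0.019826641502840865 [ 0.0809  0.1273 -1.845 ] [-0.0149  0.1443 -0.0274]
```

View pics/w16c.png

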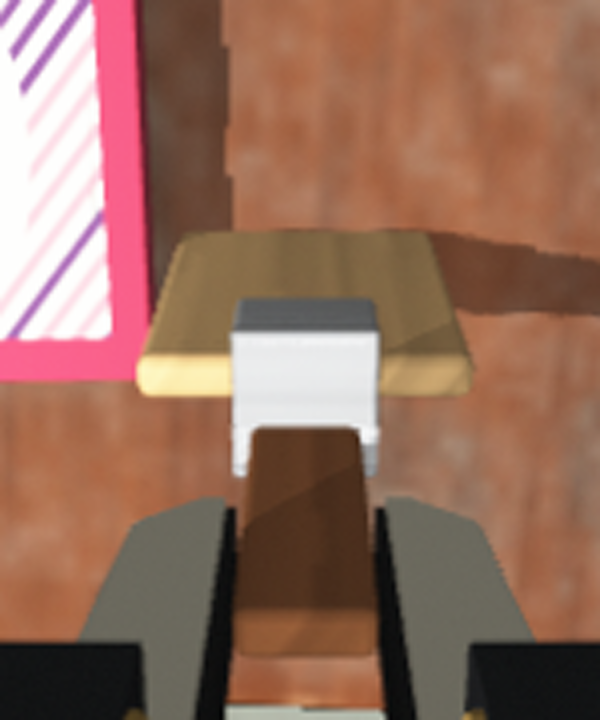

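View pics/s16c.png

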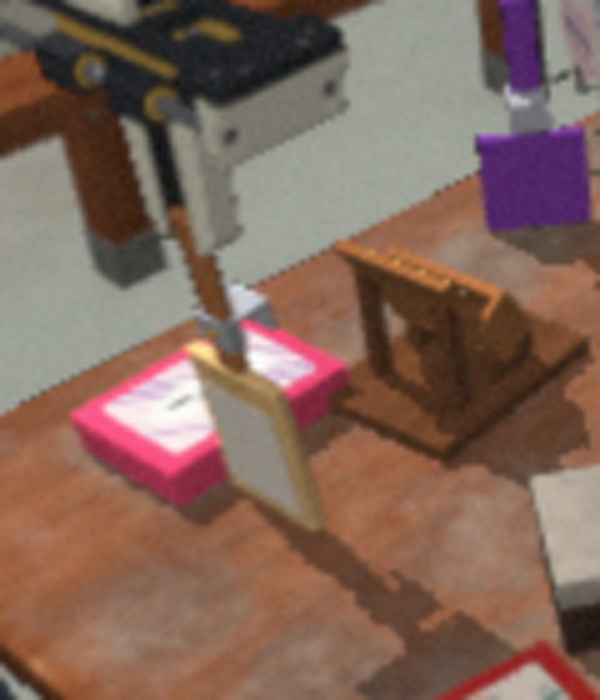

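```bash
cat > fit2.py <<'E'
from h import *
import pickle
from scipy.optimize import least_squares
def fit(m,C,pts,tp,Rt,free_u=True):
    obs=[(C(*a),P) for a,P in pts]
    def pose(q):
        # board in world: z tilt th (about board y), yaw psi, roll rho
        return R.from_euler('z',q[3])*R.from_euler('y',-q[4])*R.from_euler('x',q[5]), q[:3]
    def P3(P,u): return np.array([P[0],P[1],P[2] if not isinstance(P[2],str) else u+float(P[2][1:])])/1000
    def res(q):
        r,o=pose(q); return np.concatenate([proj(m,r.apply(P3(P,q[6]*1000))+o)[0]-uv for uv,P in obs]+[[ (q[6]-.128)*30]])
    f=least_squares(res,[tp[0],tp[1],tp[2]-.17,.05,.1,0,.128],loss='soft_l1'); q=f.x
    r,o=pose(q)
    print("origin",q[:3],"yaw,tilt,roll deg",np.rad2deg(q[3:6]),"u",q[6]*1000)
    print(res(q)[:-1].reshape(-1,2).round(1).tolist())
    T=Rt.T@(o-tp); print("board origin in tool",T, "TCP in board (mm)", r.inv().apply(tp-o)*1000)
    print("hook_mid underside world", r.apply([.001,0,q[6]])+o)
    return q,r,o
E
python3 - <<'E'
from fit2 import *
m=pickle.load(open("w16.pkl","rb")); C=lambda x,y:(180+(x+.5)/4-.5,100+(y+.5)/4-.5)
pts=[((240,608),(-6,10,195)),((375,610),(-6,-10,195)),((238,655),(-14,10,195)),((375,655),(-14,-10,195)),
((140,358),(-6,35,100)),((472,355),(-6,-35,100)),((140,393),(-16,35,100)),((472,393),(-16,-35,100)),((190,232),(-6,35,0)),((430,230),(-6,-35,0)),
((232,333),(12,13,'u4')),((378,333),(12,-13,'u4')),((238,300),(12,13,'u-16')),((375,298),(12,-13,'u-16'))]
p,Rt,s=tool(); q,r,o=fit(m,C,pts,p,Rt)
E
```

```text
origin [ 0.3749  0.2359 -0.0051] yaw,tilt,roll deg [ 3.7234  5.3823 -0.2186] u 130.23256945083136
[[-1.4, -0.1], [0.5, -0.8], [-0.5, 0.0], [0.3, -0.1], [0.2, 0.0], [0.3, 0.2], [0.9, 2.1], [-0.2, 1.6], [-1.3, -0.9], [0.1, -0.8], [0.4, 0.4], [0.1, 0.2], [0.3, -0.4], [-0.5, -0.1]]
board origin in tool [ 0.0008 -0.0194  0.1854] TCP in board (mm) [ -2.007    0.2343 186.4487]
hook_mid underside world [0.3637 0.2357 0.1247]
```

>>> move_arm([
  [0,0,-0.004,0.001,0],
  [0,0,-0.004,0,0],
  [0,0,-0.003,0,0],
  [0,0,0,0,0],
])

```text
time_s: 12.65
tool_pos: [0.366, 0.2362, 0.1794]
orientation: [-2.283, 2.158, -0.0]
wrist_force: [-0.5, 0.2, -1.7]
gripper_width: 0.02
```

```bash
python3 - <<'E'
from h import *
import pickle
p,Rt,s=tool(); a=np.rad2deg(np.arctan2(Rt[1,0],Rt[0,0])); print(s['time_s'],p,a,s['gripper_width'],s['wrist_force'],s['wrist_torque'])
m=camera_model("wrist"); im=grab_frame("wrist")[:,:,::-1]; pickle.dump(m,open("w17.pkl","wb"))
cv2.imwrite("pics/w17.png",im); crop(im,180,100,330,280,4,"pics/w17c.png")
E
```

```text
12.65 [0.366  0.2362 0.1794] -86.78303504599123 0.01998961389681442 [-0.4807  0.1795 -1.652 ] [-0.0081  0.2123  0.0095]
```

View pics/w17c.png

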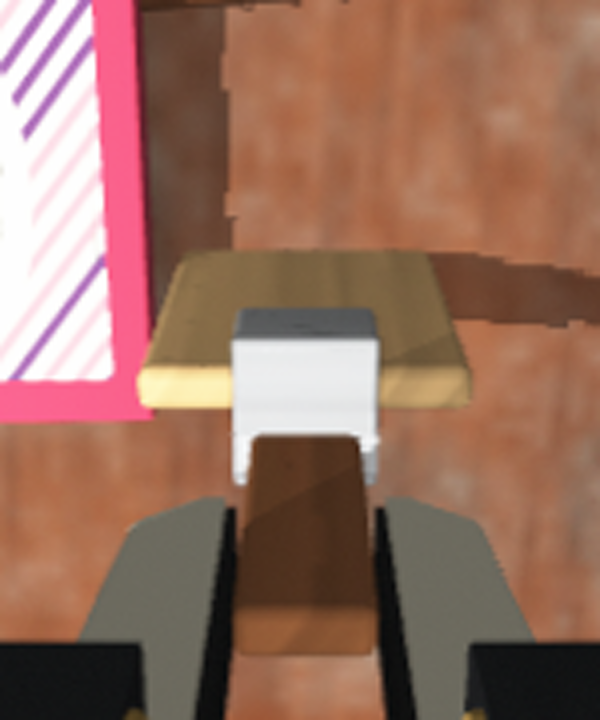

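```bash
python3 - <<'E'
from fit2 import *
m=pickle.load(open("w17.pkl","rb")); C=lambda x,y:(180+(x+.5)/4-.5,100+(y+.5)/4-.5)
pts=[((237,608),(-6,10,195)),((377,610),(-6,-10,195)),((237,655),(-14,10,195)),((376,655),(-14,-10,195)),
((139,369),(-6,35,100)),((473,367),(-6,-35,100)),((139,407),(-16,35,100)),((473,407),(-16,-35,100)),((186,252),(-6,35,0)),((431,251),(-6,-35,0)),
((232,341),(12,13,'u4')),((378,341),(12,-13,'u4')),((238,310),(12,13,'u-16')),((376,309),(12,-13,'u-16'))]
p,Rt,s=tool(); q,r,o=fit(m,C,pts,p,Rt)
E
```

```text
origin [ 0.3804  0.2364 -0.0043] yaw,tilt,roll deg [ 3.5386  3.3622 -0.146 ] u 131.2535249079238
[[-0.9, -0.4], [0.4, -1.0], [-0.5, 0.2], [0.4, 0.1], [0.2, 0.1], [0.2, 0.3], [0.8, 1.7], [-0.2, 1.4], [-0.4, -0.9], [-0.2, -0.9], [0.2, 0.3], [0.3, 0.2], [0.2, -0.3], [-0.6, -0.2]]
board origin in tool [ 0.0006 -0.0146  0.1836] TCP in board (mm) [ -3.8069   0.1859 184.1798]
hook_mid underside world [0.3737 0.2363 0.1268]
```

>>> move_arm([
  [0,0,0,0.004,0],
  [0,0,-0.001,0.004,0],
  [0,0,-0.002,0.003,0],
  [0,0,-0.002,0,0],
  [0,0,-0.002,0,0],
], newtons=4)

```text
time_s: 13.2
tool_pos: [0.3728, 0.2366, 0.1685]
orientation: [-2.283, 2.158, -0.0]
wrist_force: [0.1, -1.1, 1.7]
gripper_width: 0.0199
```

```bash
python3 - <<'E'
from h import *
import pickle
p,Rt,s=tool(); a=np.rad2deg(np.arctan2(Rt[1,0],Rt[0,0])); print(s['time_s'],p,a,s['gripper_width'],s['wrist_force'],s['wrist_torque'])
m=camera_model("wrist"); im=grab_frame("wrist")[:,:,::-1]; pickle.dump(m,open("w18.pkl","wb"))
cv2.imwrite("pics/w18.png",im); crop(im,180,100,330,280,4,"pics/w18c.png")
E
```

```text
13.2 [0.3728 0.2366 0.1685] -86.76957229598928 0.019869096604604727 [ 0.0715 -1.1344  1.6564] [-0.0385  0.2594  0.0156]
```

View pics/w18c.png

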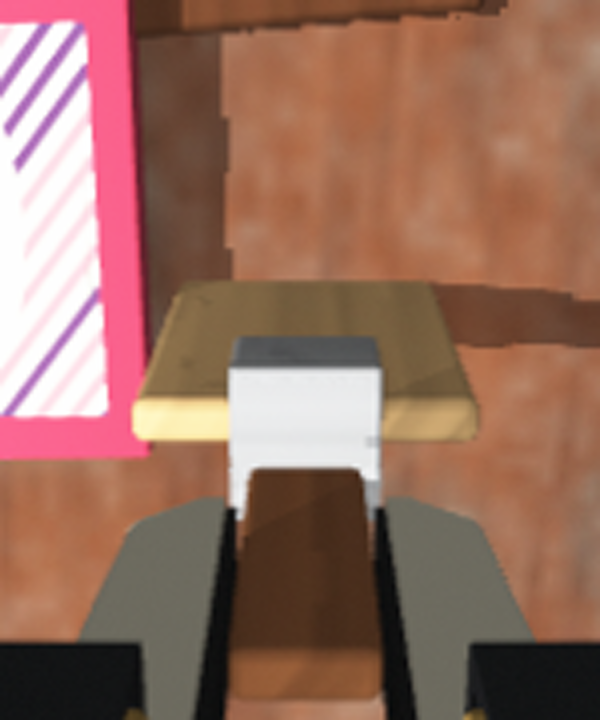

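```bash
python3 - <<'E'
from fit2 import *
m=pickle.load(open("w18.pkl","rb")); C=lambda x,y:(180+(x+.5)/4-.5,100+(y+.5)/4-.5)
pts=[((230,650),(-6,10,195)),((384,650),(-6,-10,195)),((229,698),(-14,10,195)),((383,698),(-14,-10,195)),
((133,400),(-6,35,100)),((478,400),(-6,-35,100)),((133,440),(-16,35,100)),((478,440),(-16,-35,100)),((182,284),(-6,35,0)),((433,284),(-6,-35,0)),
((229,369),(12,13,'u4')),((381,369),(12,-13,'u4')),((236,339),(12,13,'u-16')),((378,339),(12,-13,'u-16'))]
p,Rt,s=tool(); q,r,o=fit(m,C,pts,p,Rt)
E
```

```text
origin [ 0.3801  0.2366 -0.0043] yaw,tilt,roll deg [ 3.291   1.2311 -0.0484] u 131.47740367760062
[[-0.3, -1.0], [-0.1, -1.0], [0.2, 0.4], [-0.2, 0.4], [-0.1, 0.2], [0.5, 0.2], [0.4, 1.8], [-0.0, 1.8], [-0.4, -0.8], [-0.2, -0.8], [0.2, 0.4], [0.4, 0.4], [-0.0, -0.5], [-0.4, -0.5]]
board origin in tool [ 0.0004 -0.007   0.1728] TCP in board (mm) [ -3.3147   0.2511 172.9318]
hook_mid underside world [0.3782 0.2366 0.1271]
```

>>> move_arm([
  [0.27,0,0,0,0],
  [0.27,0,0,0,0],
])

```text
time_s: 13.45
tool_pos: [0.3726, 0.2366, 0.1684]
orientation: [2.283, -2.158, -0.0]
wrist_force: [0.0, -0.2, -0.8]
gripper_width: 0.0245
```

```bash
python3 - <<'E'
from h import *
import pickle
p,Rt,s=tool(); a=np.rad2deg(np.arctan2(Rt[1,0],Rt[0,0])); print(s['time_s'],p,a,s['gripper_width'],s['wrist_force'],s['wrist_torque'])
m=camera_model("wrist"); im=grab_frame("wrist")[:,:,::-1]; pickle.dump(m,open("w19.pkl","wb"))
cv2.imwrite("pics/w19.png",im); crop(im,180,100,330,280,4,"pics/w19c.png")
E
```

```text
13.45 [0.3726 0.2366 0.1684] -86.77469284279553 0.02453627241745872 [ 0.0477 -0.1996 -0.8432] [-0.0254  0.2361 -0.0089]
```

View pics/w19c.png

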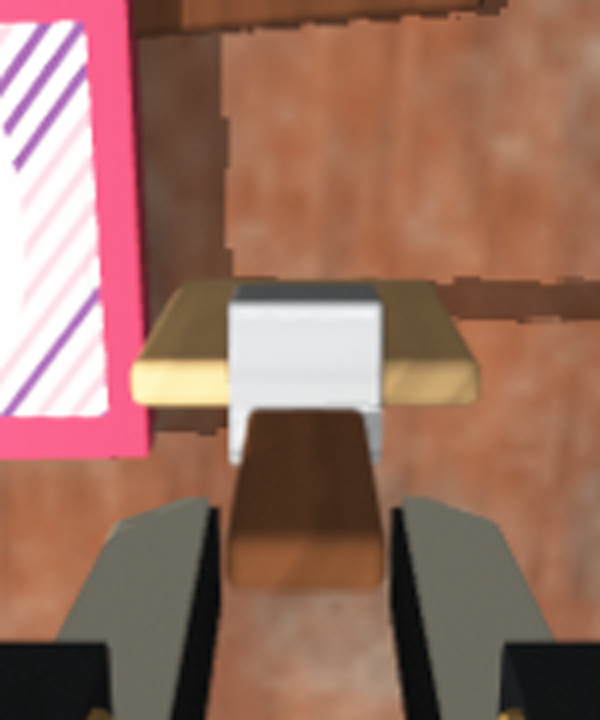

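>>> move_arm([
  [0.0,0,-0.003,0,0],
  [0.0,0,0,0,0],
  [0.0,0,0,0,0],
], newtons=12)

```text
time_s: 13.8
tool_pos: [0.3757, 0.2367, 0.1684]
orientation: [2.283, -2.158, -0.0]
wrist_force: [-0.1, 0.8, 0.1]
gripper_width: 0.0057
```

```bash
python3 - <<'E'
from h import *
import pickle
p,Rt,s=tool(); a=np.rad2deg(np.arctan2(Rt[1,0],Rt[0,0])); print(s['time_s'],p,a,s['gripper_width'],s['wrist_force'],s['wrist_torque'])
m=camera_model("wrist"); im=grab_frame("wrist")[:,:,::-1]; pickle.dump(m,open("w20.pkl","wb"))
cv2.imwrite("pics/w20.png",im); crop(im,180,100,330,280,4,"pics/w20c.png")
im=grab_frame("scene")[:,:,::-1]; cv2.imwrite("pics/s20.png",im);crop(im,100,120,220,260,5,"pics/s20c.png")
E
```

```text
13.8 [0.3757 0.2367 0.1684] -86.77896344230645 0.005719355744052337 [-0.091   0.8357  0.1311] [0.0588 0.189  0.0111]
```

View pics/w20c.png

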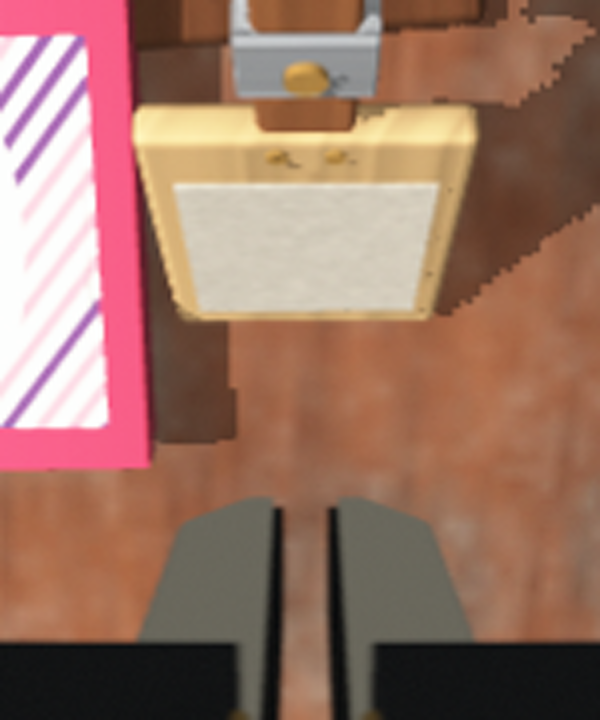

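View pics/s20c.png

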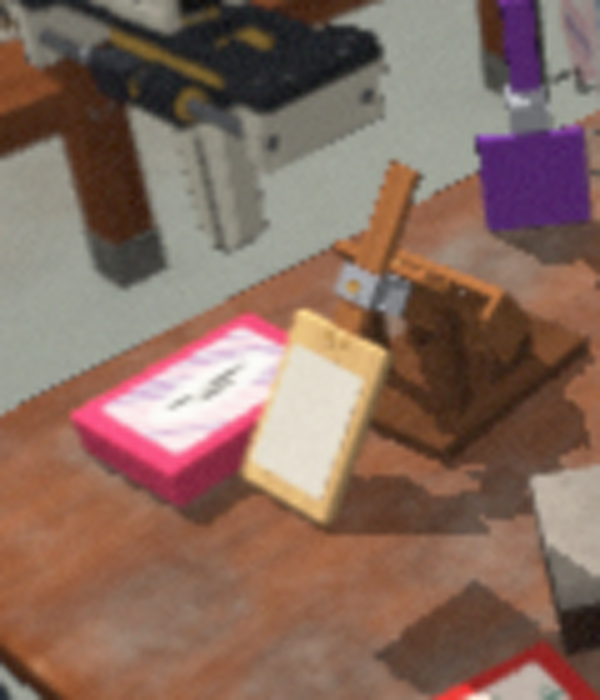

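```bash
python3 - <<'E'
from h import *
import pickle
m=camera_model("wrist")
for k in range(3):
    im=grab_frame("wrist")[:,:,::-1]; p,Rt,s=tool(); print(s['time_s'],p)
pickle.dump(m,open("w21.pkl","wb"))
cv2.imwrite("pics/w21.png",im)
im=grab_frame("scene")[:,:,::-1]; cv2.imwrite("pics/s21.png",im);crop(im,100,120,220,260,5,"pics/s21c.png")
E
```

```text
13.95 [0.3757 0.2367 0.1684]
14.0 [0.3757 0.2367 0.1684]
14.05 [0.3756 0.2367 0.1684]
```

View pics/w21.png

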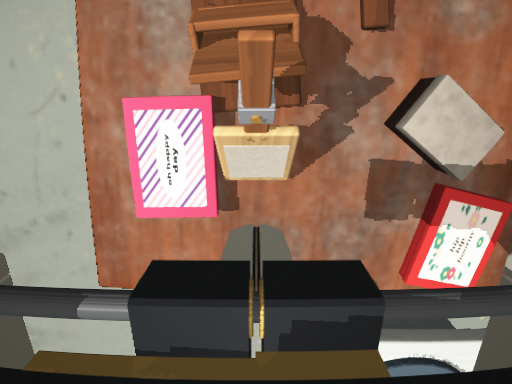

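View pics/s21c.png

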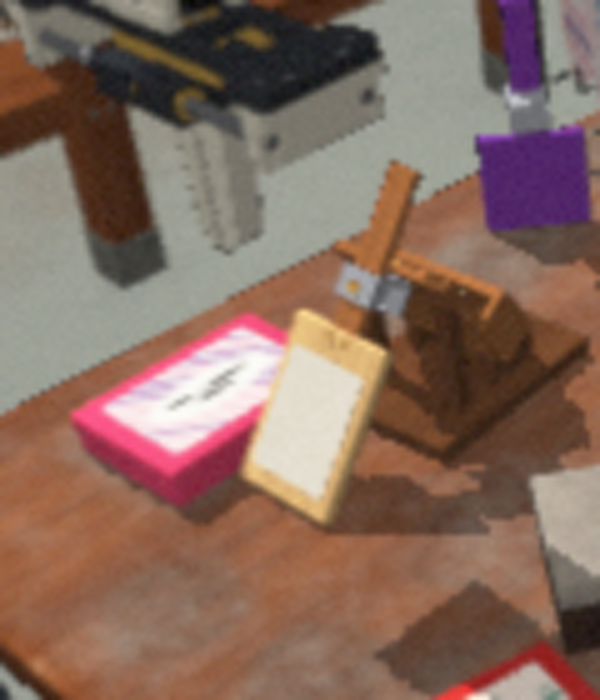

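```bash
python3 - <<'E'
from h import *
im=cv2.imread("pics/w21.png"); crop(im,185,10,325,200,4,"pics/w21c.png")
E
```

```text
(no output)
```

View pics/w21c.png

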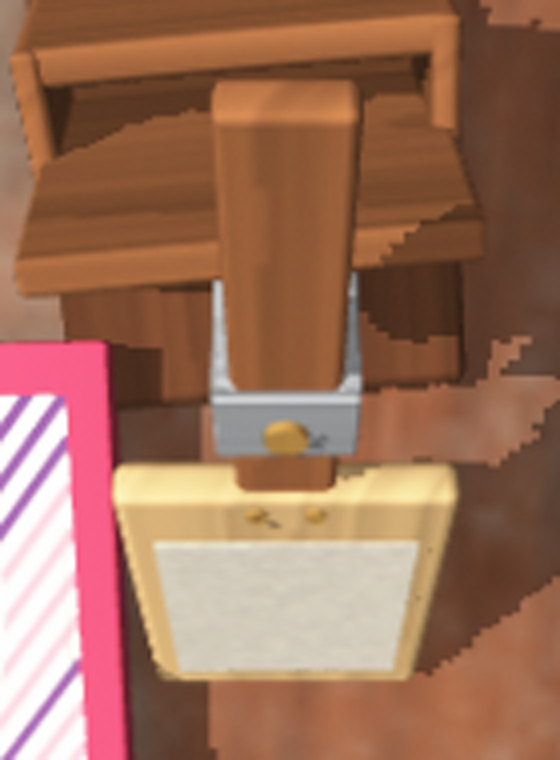

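```bash
python3 - <<'E'
from fit2 import *
m=pickle.load(open("w21.pkl","rb")); C=lambda x,y:(185+(x+.5)/4-.5,10+(y+.5)/4-.5)
pts=[((216,85),(-6,10,195)),((355,83),(-6,-10,195)),((216,120),(-14,10,195)),((360,120),(-14,-10,195)),
((125,467),(-6,35,100)),((450,467),(-6,-35,100)),((115,500),(-16,35,100)),((457,500),(-16,-35,100)),((167,678),(-16,35,0)),((408,678),(-16,-35,0)),
((213,284),(12,13,'u4')),((357,282),(12,-13,'u4'))]
p,Rt,s=tool(); q,r,o=fit(m,C,pts,p,Rt)
for P in [(-10,0,195),(-10,0,180),(-10,0,170),(-6,0,0)]: print(P, r.apply(np.array(P)/1000)+o, Rt.T@(r.apply(np.array(P)/1000)+o-p))
t=camera_model("top"); im=grab_frame("top")[:,:,::-1]; cv2.imwrite("pics/t21.png",im)
s=camera_model("scene"); print(proj(s,r.apply([[-.010,0,.195],[-.016,.035,0],[-.016,-.035,0]])+o))
E
```

```text
origin [ 0.3767  0.2364 -0.0143] yaw,tilt,roll deg [  3.7708 -37.6573   0.2706] u 128.48939101306055
[[-0.1, -0.4], [0.6, -0.1], [-0.4, 1.2], [-0.2, 1.0], [-1.3, -2.3], [0.8, -2.8], [0.6, -0.3], [-0.2, -0.8], [-1.2, 2.1], [0.8, 1.7], [1.2, -0.2], [-0.9, 0.1]]
board origin in tool [ 0.0004 -0.001   0.1828] TCP in board (mm) [-112.4401    1.0947  144.072 ]
hook_mid underside world [0.4558 0.241  0.0868]
(-10, 0, 195) [0.4877 0.2428 0.1462] [ 0.0003 -0.1122  0.0223]
(-10, 0, 180) [0.4786 0.2422 0.1343] [ 0.0003 -0.1031  0.0341]
(-10, 0, 170) [0.4725 0.2419 0.1264] [ 0.0003 -0.0969  0.0421]
(-6, 0, 0) [ 0.3719  0.2361 -0.0107] [0.0004 0.0037 0.1791]
[[181.6114 156.9749]
 [146.4197 218.1337]
 [163.4224 228.4113]]
```

```bash
python3 - <<'E'
from fit2 import *
m=pickle.load(open("w21.pkl","rb")); sc=camera_model("scene"); C=lambda x,y:(185+(x+.5)/4-.5,10+(y+.5)/4-.5)
S=lambda x,y:(100+(x+.5)/5-.5,120+(y+.5)/5-.5)
pts=[(m,C(*a),P) for a,P in [((216,85),(-6,10,195)),((355,83),(-6,-10,195)),((216,120),(-14,10,195)),((360,120),(-14,-10,195)),
((125,467),(-6,35,100)),((450,467),(-6,-35,100)),((115,500),(-16,35,100)),((457,500),(-16,-35,100)),((167,678),(-16,35,0)),((408,678),(-16,-35,0))]]
pts+=[(sc,S(*a),P) for a,P in [((246,478),(-16,35,0)),((323,524),(-16,-35,0)),((299,312),(-16,35,100)),((386,350),(-16,-35,100)),((403,170),(-10,0,195))]]
def pose(q): return R.from_euler('z',q[3])*R.from_euler('y',-q[4])*R.from_euler('x',q[5]), q[:3]
def res(q):
    r,o=pose(q); e=[proj(c,r.apply(np.array(P)/1000)+o)[0]-uv for c,uv,P in pts]
    return np.concatenate(e+[[ (r.apply([-.006,0,0])+o)[2]*1500]])
f=least_squares(res,[.377,.236,0,.06,-.6,0],loss='soft_l1'); q=f.x; r,o=pose(q)
print(q[:3],np.rad2deg(q[3:]),res(q)[:-1].reshape(-1,2).round(1).tolist())
p,Rt,s=tool()
for P in [(-10,0,195),(-10,0,180),(-10,0,170),(-6,0,0)]: print(P, r.apply(np.array(P)/1000)+o, Rt.T@(r.apply(np.array(P)/1000)+o-p))
E
```

```text
[ 0.3807  0.2355 -0.0051] [  2.9126 -35.4782  -0.5441] [[-1.5, -1.5], [2.0, -1.0], [-1.9, 1.3], [1.0, 1.3], [-2.5, -2.5], [3.3, -2.4], [-0.7, 0.2], [2.1, 0.4], [-1.3, 0.7], [2.5, 0.9], [-1.6, 0.0], [-0.1, 0.9], [-0.6, -0.5], [-0.6, 0.9], [0.1, -0.6]]
(-10, 0, 195) [0.4855 0.2427 0.1595] [ 0.0002 -0.11    0.0089]
(-10, 0, 180) [0.4768 0.2421 0.1473] [ 0.0003 -0.1013  0.0212]
(-10, 0, 170) [0.471  0.2417 0.1391] [ 0.0004 -0.0955  0.0293]
(-6, 0, 0) [ 0.3758  0.2353 -0.0016] [ 0.0015 -0.0001  0.1701]
```

>>> move_arm([
  [0.5,0,0,-0.02,0],
  [0.5,0,0,-0.02,0],
  [0.5,0,-0.025,0,0],
  [0.5,0,-0.025,0,0],
  [0.5,0,-0.025,0,0],
  [0.5,0,-0.026,0,0],
  [0.5,0,0,0,0],
  [0.5,0,0,0,0],
])

```text
time_s: 14.95
tool_pos: [0.4761, 0.2423, 0.208]
orientation: [2.282, -2.158, -0.001]
wrist_force: [-0.3, -0.6, 0.2]
gripper_width: 0.0468
```

```bash
python3 - <<'E'
from h import *
import pickle
p,Rt,s=tool(); a=np.rad2deg(np.arctan2(Rt[1,0],Rt[0,0])); print(s['time_s'],p,a,s['gripper_width'],s['wrist_force'],s['wrist_torque'])
m=camera_model("wrist"); im=grab_frame("wrist")[:,:,::-1]; pickle.dump(m,open("w22.pkl","wb"))
cv2.imwrite("pics/w22.png",im); crop(im,180,100,330,280,4,"pics/w22c.png")
print(proj(m,[[.4855,.2427,.1595],[.4877,.2428,.1462]]))
E
```

```text
14.95 [0.4761 0.2423 0.208 ] -86.79681776662817 0.04682337985188013 [-0.2962 -0.6419  0.2064] [0.019  0.2174 0.0347]
[[255.8757 196.8961]
 [255.9076 188.7813]]
```

View pics/w22.png

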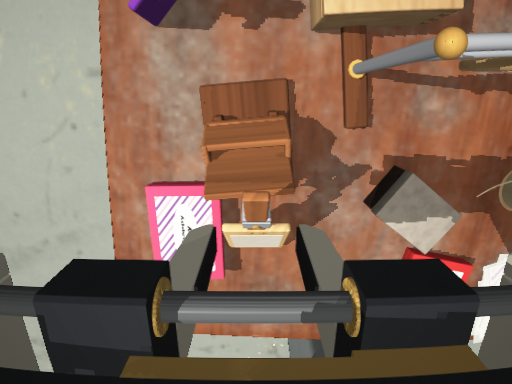

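>>> move_arm([
  [0.5,0,0,0.03,0],
  [0.45,0,0,0.03,0],
  [0.45,0,0,0.015,0],
  [0.4,0,0,0.008,0],
  [0.3,0,0,0,0],
  [0.2,0,0,0,0],
  [0.1,0,0,0,0],
  [0,0,0,0,0],
  [0,0,0,0,0],
  [0,0,0,0,0],
], newtons=10)

```text
time_s: 16.0
tool_pos: [0.4771, 0.2426, 0.1261]
orientation: [-2.282, 2.157, -0.001]
wrist_force: [0.6, 0.4, 5.5]
gripper_width: 0.0197
```

```bash
python3 - <<'E'
from h import *
import pickle
p,Rt,s=tool(); a=np.rad2deg(np.arctan2(Rt[1,0],Rt[0,0])); print(s['time_s'],p,a,s['gripper_width'],s['wrist_force'],s['wrist_torque'])
m=camera_model("wrist"); im=grab_frame("wrist")[:,:,::-1]; pickle.dump(m,open("w23.pkl","wb"))
cv2.imwrite("pics/w23.png",im)
im=grab_frame("scene")[:,:,::-1]; cv2.imwrite("pics/s23.png",im);crop(im,120,80,240,230,4,"pics/s23c.png")
E
```

```text
16.0 [0.4771 0.2426 0.1261] -86.77331087934674 0.01972708964176777 [0.5667 0.3755 5.4973] [0.0189 0.1019 0.0816]
```

View pics/w23.png

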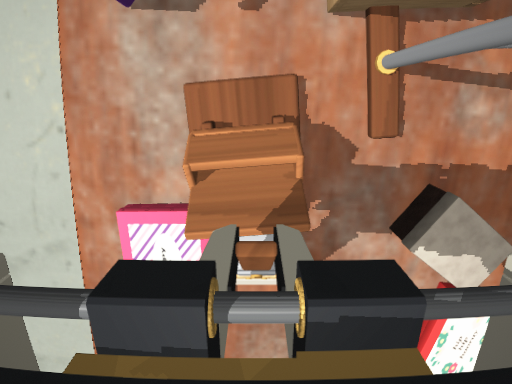

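View pics/s23c.png

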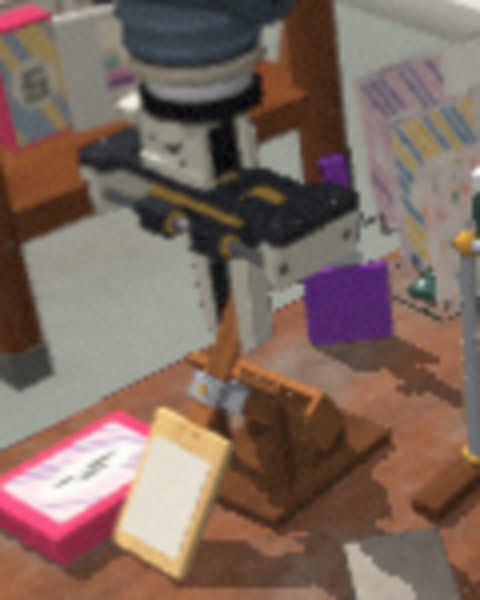

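>>> move_arm([
  [0,0,0.0078,-0.0058,0],
  [0,0,0.008,-0.0047,0],
  [0,0,0.0082,-0.0042,0],
  [0,0,0.0085,-0.0038,0],
  [0,0,0.0086,-0.0034,0],
  [0,0,0.0088,-0.0029,0],
  [0,0,0.009,-0.0024,0],
  [0,0,0.009,-0.002,0],
])

```text
time_s: 16.9
tool_pos: [0.4076, 0.2385, 0.1546]
orientation: [2.283, -2.158, -0.0]
wrist_force: [-0.0, 0.3, -2.7]
gripper_width: 0.0197
```

```bash
python3 - <<'E'
from h import *
import pickle
p,Rt,s=tool(); a=np.rad2deg(np.arctan2(Rt[1,0],Rt[0,0])); print(s['time_s'],p,a,s['gripper_width'],s['wrist_force'],s['wrist_torque'])
m=camera_model("wrist"); im=grab_frame("wrist")[:,:,::-1]; pickle.dump(m,open("w24.pkl","wb"))
cv2.imwrite("pics/w24.png",im)
im=grab_frame("scene")[:,:,::-1]; cv2.imwrite("pics/s24.png",im);crop(im,100,80,230,230,4,"pics/s24c.png")
E
```

```text
16.9 [0.4076 0.2385 0.1546] -86.77121271430705 0.01969786814722264 [-0.0218  0.2757 -2.6735] [ 0.0222  0.0337 -0.0205]
```

View pics/w24.png

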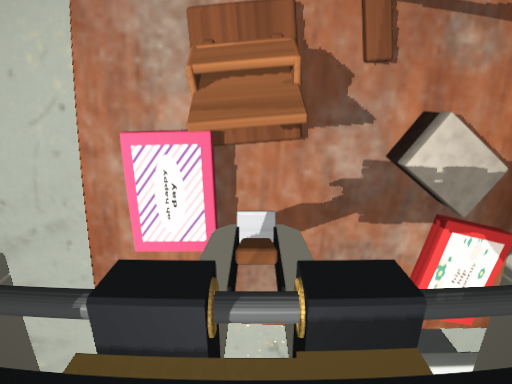

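View pics/s24c.png

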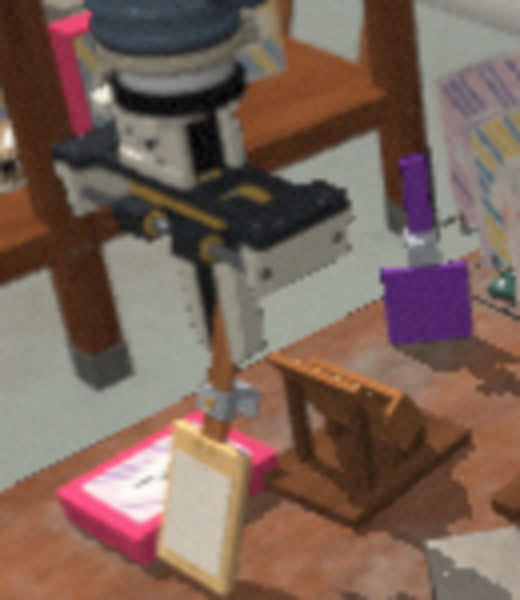

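>>> move_arm([
  [0,0,0.0092,-0.0008,0],
  [0,0,0.0092,-0.0005,0],
  [0,0,0.0092,0,0],
  [0,0,0.0093,0,0],
  [0,0,0,0,0],
])

```text
time_s: 17.5
tool_pos: [0.3707, 0.2364, 0.1559]
orientation: [2.283, -2.157, -0.0]
wrist_force: [0.5, -0.7, -2.1]
gripper_width: 0.0199
```

```bash
python3 - <<'E'
from h import *
import pickle
p,Rt,s=tool(); a=np.rad2deg(np.arctan2(Rt[1,0],Rt[0,0])); print(s['time_s'],p,a,s['gripper_width'],s['wrist_force'],s['wrist_torque'])
m=camera_model("wrist"); im=grab_frame("wrist")[:,:,::-1]; pickle.dump(m,open("w25.pkl","wb"))
cv2.imwrite("pics/w25.png",im); crop(im,180,140,330,280,4,"pics/w25c.png")
im=grab_frame("scene")[:,:,::-1]; cv2.imwrite("pics/s25.png",im);crop(im,90,80,230,230,5,"pics/s25c.png")
E
```

```text
17.5 [0.3707 0.2364 0.1559] -86.7438230118451 0.019855710457333142 [ 0.523  -0.6973 -2.0774] [0.0425 0.0884 0.066 ]
```

View pics/w25c.png

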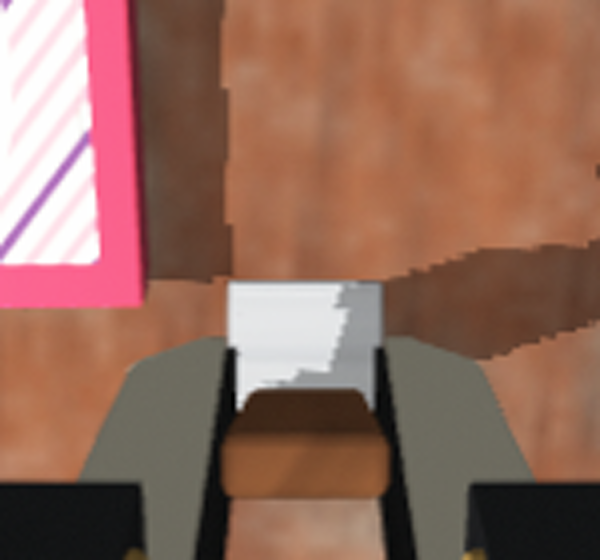

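View pics/s25c.png

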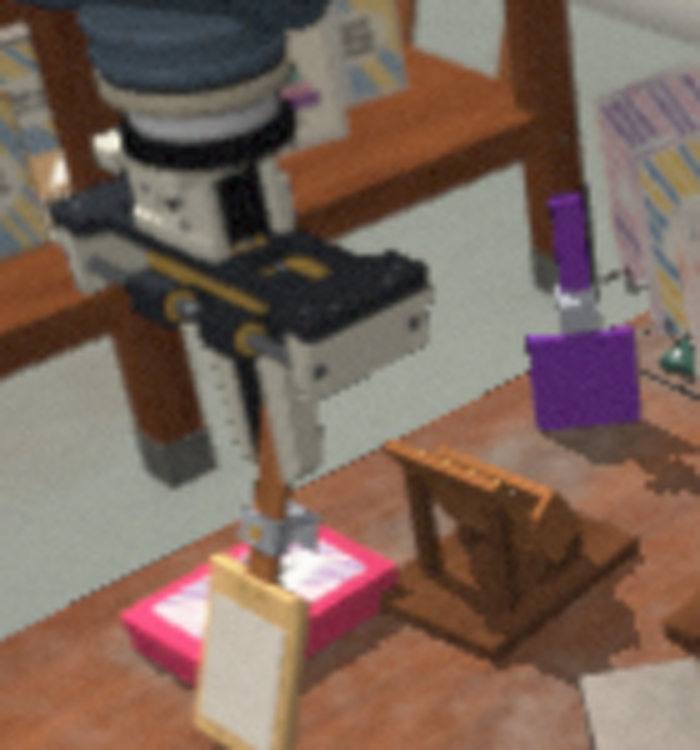

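```bash
cat > fit3.py <<'E'
from h import *
import pickle
from scipy.optimize import least_squares
def pose(q): return R.from_euler('z',q[3])*R.from_euler('y',-q[4])*R.from_euler('x',q[5]), q[:3]
def fit3(pts,p,Rt,U=131,show=True,extra=None):
    def res(q):
        r,o=pose(q); e=[(proj(c,r.apply(np.array([P[0],P[1],P[2] if not isinstance(P[2],str) else U+float(P[2][1:])])/1000)+o)[0]-uv)*w for c,uv,P,w in pts]
        e+= [[q[5]*20]]
        return np.concatenate(e)
    f=least_squares(res,[p[0],p[1],p[2]-.16,.06,0,0],loss='soft_l1'); q=f.x; r,o=pose(q)
    print("origin",q[:3],"yaw tilt roll",np.rad2deg(q[3:]),res(q)[:-1].reshape(-1,2).round(1).tolist())
    print("TCP in board",r.inv().apply(p-o)*1000)
    return r,o
E
python3 - <<'E'
from fit3 import *
m=pickle.load(open("w25.pkl","rb")); sc=camera_model("scene"); C=lambda x,y:(180+(x+.5)/4-.5,140+(y+.5)/4-.5)
S=lambda x,y:(90+(x+.5)/5-.5,80+(y+.5)/5-.5)
pts=[(m,C(*a),P,1) for a,P in [((222,437),(-6,10,195)),((389,437),(-6,-10,195)),((222,494),(-14,10,195)),((389,494),(-14,-10,195)),
((229,283),(12,13,'u4')),((383,283),(12,-13,'u4')),((248,392),(-6,10,'u4')),((365,392),(-6,-10,'u4'))]]
pts+=[(sc,S(*a),P,.7) for a,P in [((211,556),(-16,35,100)),((297,605),(-16,-35,100)),((308,603),(-6,-35,100)),((197,742),(-16,35,0))]]
p,Rt,s=tool()
for U in (128,131,134): r,o=fit3(pts,p,Rt,U)
E
```

```text
origin [0.3176 0.2323 0.003 ] yaw tilt roll [  3.4488 -20.5776  -0.2184] [[-0.3, -1.1], [0.1, -1.2], [-0.3, 1.7], [0.2, 1.6], [0.3, 0.2], [0.0, 0.1], [-0.1, -0.4], [0.3, -0.5], [-0.8, 0.6], [-0.3, 0.8], [0.4, 0.6], [-1.4, -1.1]]
TCP in board [ -2.8376   0.4142 162.4761]
origin [0.3179 0.2323 0.0024] yaw tilt roll [  3.4377 -20.429   -0.2291] [[-0.2, -1.0], [0.0, -1.1], [-0.2, 1.6], [0.1, 1.5], [0.0, 0.0], [0.3, -0.1], [-0.3, -0.2], [0.4, -0.3], [-0.8, 0.7], [-0.3, 0.9], [0.4, 0.7], [-1.3, -1.0]]
TCP in board [ -2.8491   0.4176 162.9734]
origin [0.3182 0.2323 0.0017] yaw tilt roll [  3.4153 -20.2549  -0.249 ] [[-0.1, -1.0], [-0.0, -1.1], [-0.1, 1.6], [0.0, 1.5], [-0.2, -0.1], [0.5, -0.2], [-0.4, -0.1], [0.6, -0.1], [-0.7, 0.9], [-0.3, 1.1], [0.4, 0.8], [-1.2, -0.9]]
TCP in board [ -2.8663   0.4251 163.5171]
```

>>> move_arm([
  [0,0,0,-0.006,0],
  [0,0,0,-0.006,0],
  [0,0,0,-0.004,0],
  [0,0,0,0,0],
  [0,0,0,0,0],
], newtons=4)

```text
time_s: 18.1
tool_pos: [0.3719, 0.2365, 0.172]
orientation: [-2.283, 2.158, -0.0]
wrist_force: [-0.1, 0.4, -2.3]
gripper_width: 0.02
```

```bash
cat > shot.py <<'E'
from h import *
import pickle,sys
k=sys.argv[1]
p,Rt,s=tool(); a=np.rad2deg(np.arctan2(Rt[1,0],Rt[0,0])); print(s['time_s'],p,a,s['gripper_width'],s['wrist_force'],s['wrist_torque'])
m=camera_model("wrist"); im=grab_frame("wrist")[:,:,::-1]; pickle.dump(m,open(f"w{k}.pkl","wb"))
cv2.imwrite(f"pics/w{k}.png",im); crop(im,180,140,330,280,4,f"pics/w{k}c.png")
if len(sys.argv)>2:
    b=list(map(int,sys.argv[2:6]))
    im=grab_frame("scene")[:,:,::-1]; cv2.imwrite(f"pics/s{k}.png",im);crop(im,*b,5,f"pics/s{k}c.png")
E
python3 shot.py 26
```

```text
18.1 [0.3719 0.2365 0.172 ] -86.7788299155775 0.0200065248407472 [-0.0809  0.4059 -2.3005] [ 0.0106  0.1012 -0.0372]
```

View pics/w26c.png

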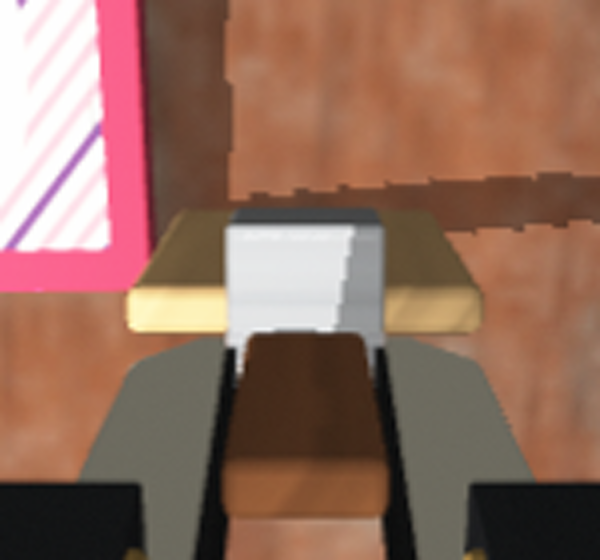

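```bash
python3 - <<'E'
from fit2 import *
m=pickle.load(open("w26.pkl","rb")); C=lambda x,y:(180+(x+.5)/4-.5,140+(y+.5)/4-.5)
pts=[((222,463),(-6,10,195)),((388,463),(-6,-10,195)),((223,514),(-14,10,195)),((387,514),(-14,-10,195)),
((130,290),(-6,35,100)),((481,289),(-6,-35,100)),((130,330),(-16,35,100)),((481,331),(-16,-35,100)),((182,212),(-6,35,0)),((431,212),(-6,-35,0)),
((226,228),(12,13,'u4')),((384,228),(12,-13,'u4')),((234,209),(12,13,'u-16')),((378,209),(12,-13,'u-16'))]
p,Rt,s=tool(); q,r,o=fit(m,C,pts,p,Rt)
E
```

```text
origin [0.3557 0.2353 0.0061] yaw,tilt,roll deg [ 3.3201 -7.9228 -0.0678] u 130.89050447571242
[[0.3, -1.8], [-0.4, -1.8], [0.3, 0.8], [-0.3, 0.8], [-0.3, -0.5], [0.4, -0.3], [0.0, 1.8], [0.1, 1.5], [-0.5, -0.5], [0.3, -0.6], [0.5, 0.1], [-0.3, 0.0], [0.2, 0.2], [-0.4, 0.2]]
board origin in tool [0.0003 0.0161 0.1658] TCP in board (mm) [ -6.8546   0.0932 166.3988]
hook_mid underside world [0.3747 0.2365 0.1356]
```

>>> move_arm([
  [0,0,0,0.005,0],
  [0,0,0.003,0.003,0],
  [0,0,0.006,0,0],
  [0,0,0.006,0,0],
  [0,0,0.006,0,0],
  [0,0,0.005,0,0],
])

```text
time_s: 18.75
tool_pos: [0.3453, 0.2351, 0.164]
orientation: [-2.283, 2.158, -0.0]
wrist_force: [0.5, -0.4, -3.5]
gripper_width: 0.0195
```

```bash
python3 shot.py 27
```

```text
18.75 [0.3453 0.2351 0.164 ] -86.76408124528308 0.01946875427998 [ 0.5246 -0.4214 -3.4509] [ 0.0027  0.1137 -0.0145]
```

View pics/w27c.png

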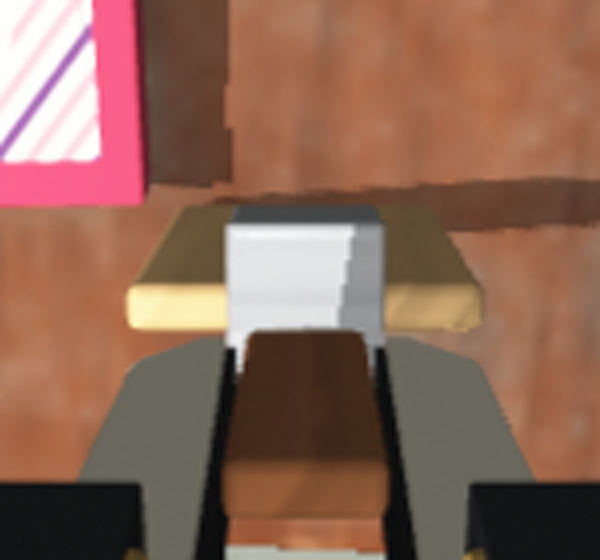

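>>> move_arm([
  [0,0,0,0.003,0],
  [0,0,0,0.003,0],
])

```text
time_s: 19.0
tool_pos: [0.3462, 0.2352, 0.1579]
orientation: [-2.283, 2.158, -0.0]
wrist_force: [0.8, 0.2, 6.7]
gripper_width: 0.0201
```

>>> move_arm([
  [0,0,0.002,0.002,0],
  [0,0,0.005,0,0],
])

```text
time_s: 19.2
tool_pos: [0.3398, 0.2349, 0.1562]
orientation: [-2.282, 2.157, -0.001]
wrist_force: [-0.2, -1.0, 3.7]
gripper_width: 0.0202
```

>>> move_arm([
  [0,0,0.006,0,0],
  [0,0,0.006,0,0],
  [0,0,0.005,0,0],
])

```text
time_s: 19.5
tool_pos: [0.3214, 0.2337, 0.1559]
orientation: [-2.283, 2.158, 0.0]
wrist_force: [1.0, 1.0, 0.9]
gripper_width: 0.0196
```

```bash
python3 shot.py 28
```

```text
19.5 [0.3214 0.2337 0.1559] -86.77715998346578 0.019550397511144874 [0.9803 0.9826 0.8869] [ 0.1884  0.0712 -0.01  ]
```

View pics/w28c.png

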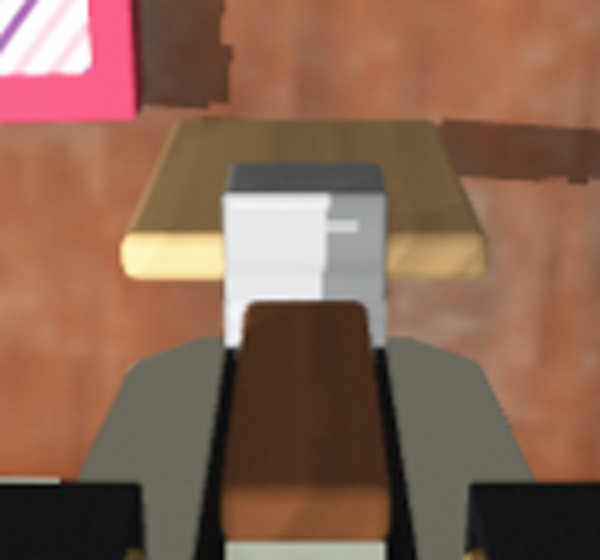

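```bash
python3 - <<'E'
from fit2 import *
m=pickle.load(open("w28.pkl","rb")); C=lambda x,y:(180+(x+.5)/4-.5,140+(y+.5)/4-.5)
pts=[((220,488),(-6,10,195)),((389,488),(-6,-10,195)),((221,538),(-14,10,195)),((388,538),(-14,-10,195)),
((122,235),(-6,35,100)),((485,235),(-6,-35,100)),((122,277),(-16,35,100)),((486,277),(-16,-35,100)),((176,122),(-6,35,0)),((437,122),(-6,-35,0)),
((222,196),(12,13,'u4')),((386,196),(12,-13,'u4')),((231,166),(12,13,'u-16')),((382,166),(12,-13,'u-16'))]
p,Rt,s=tool(); q,r,o=fit(m,C,pts,p,Rt)
E
```

```text
origin [ 0.3316  0.2342 -0.0053] yaw,tilt,roll deg [ 3.2067 -0.025  -0.0306] u 132.1323794142068
[[-0.0, -1.5], [-0.1, -1.5], [0.0, 0.7], [-0.2, 0.8], [0.0, -0.2], [0.7, -0.1], [0.6, 1.6], [-0.1, 1.7], [-0.3, -0.6], [-0.3, -0.6], [0.3, 0.2], [0.1, 0.3], [-0.1, -0.3], [-0.6, -0.2]]
board origin in tool [ 0.0001 -0.0108  0.1612] TCP in board (mm) [-10.8203  -0.0021 161.1672]
hook_mid underside world [0.3326 0.2343 0.1268]
```

>>> move_arm([
  [0,0,0,0,0],
  [0,0,0,0,0],
  [0,0,0,-0.01,0],
  [0,0,0,-0.02,0],
  [0,0,0,-0.03,0],
  [0,0,0,-0.03,0],
  [0,0,0,-0.03,0],
  [0,0,0,-0.03,0],
  [0,0,0,-0.02,0],
  [0,0,0,0,0],
], newtons=40)

```text
time_s: 20.55
tool_pos: [0.3228, 0.234, 0.3284]
orientation: [-2.28, 2.155, -0.002]
wrist_force: [0.6, 0.3, -3.1]
gripper_width: 0.0203
```

```bash
python3 shot.py 29; python3 - <<'E'
from h import *
s=camera_model("scene"); S2=lambda x,y:(225+(x+.5)/4-.5,120+(y+.5)/4-.5)
mid=np.array([.6247,-.0740,.19]); y=np.deg2rad(8.5); ex=np.array([np.cos(y),np.sin(y),0]); ey=np.array([-np.sin(y),np.cos(y),0])
def onx(uv,x):
    c,d=ray(s,uv); t=(x-ex@(c-mid))/(ex@d); P=c+t*d; return ey@(P-mid),P[2]
for n,uv,x in [("L tl",(133,158),-.017),("L tr",(227,183),-.017),("L br",(222,287),-.012),("L bl",(133,268),-.012),("R tl",(350,226),-.017),("R tr",(461,256),-.017),("R bl",(345,316),-.012),("R br",(445,350),-.012),("E tl",(477,265),-.017),("E tr",(552,288),-.017),
 ("L stem",(175,38),-.012),("R stem",(418,105),-.012),("E stem",(534,138),-.012),("ballL",(45,83),0),("ballR",(698,286),0)]:
    a=onx(S2(*uv),x); print(n,np.round(np.array(a)*1000,1))
E
```

```text
20.55 [0.3228 0.234  0.3284] -86.78016001103819 0.02026328367706351 [ 0.6363  0.3322 -3.0559] [ 0.0123  0.1198 -0.0152]
L tl [134.4 167.3]
L tr [ 64.9 171.8]
L br [68.7 87. ]
L bl [138.4  75.8]
R tl [-19.9 170.1]
R tr [-90.2 174.6]
R bl [-20.1  99.2]
R br [-87.2 100.7]
E tl [-100.3  172. ]
E tr [-144.7  173.1]
L stem [106.8 258. ]
R stem [-51.5 259.6]
E stem [-118.8  259.6]
ballL [214.7 190.5]
ballR [-216.7  192.1]
```

View pics/w29.png

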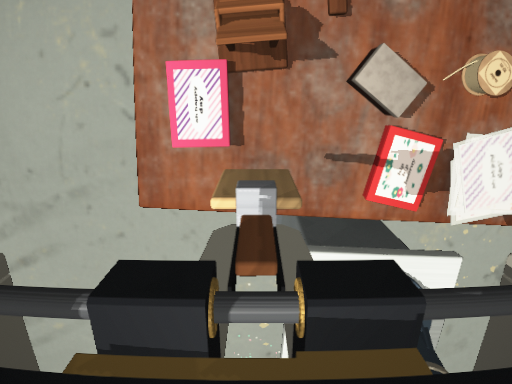

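>>> move_arm([
  [0,0,0,-0.015,-2.7],
  [0,0,0,-0.015,-2.6],
  [0,0.01,-0.005,-0.015,0],
  [0,0.02,-0.01,0,0],
  [0,0.03,-0.0145,0,0],
  [0,0.036,-0.017,0,0],
  [0,0.036,-0.017,0,0],
  [0,0.036,-0.017,0,0],
  [0,0.036,-0.017,0,0],
  [0,0.036,-0.017,0,0],
  [0,0.036,-0.017,0,0],
  [0,0.03,-0.012,0,0],
])

```text
time_s: 21.8
tool_pos: [0.5097, -0.0496, 0.3689]
orientation: [2.378, -2.05, -0.004]
wrist_force: [0.1, 0.5, -2.3]
gripper_width: 0.0196
```

```bash
cat >> h.py <<'E'
MID=np.array([.6247,-.0740,.19]); YR=np.deg2rad(8.5)
def rail(P):
    ex=np.array([np.cos(YR),np.sin(YR),0]); ey=np.array([-np.sin(YR),np.cos(YR),0]); d=np.asarray(P)-MID
    return np.array([ex@d,ey@d,P[2]])
E
python3 - <<'E'
from h import *
p,Rt,s=tool(); a=np.rad2deg(np.arctan2(Rt[1,0],Rt[0,0])); print(s['time_s'],p,rail(p),a,s['gripper_width'],s['wrist_force'],s['joint_pos'])
E
```

```text
21.8 [ 0.5097 -0.0496  0.3689] [-0.1101  0.0412  0.3689] -81.52160300772343 0.019565135949892124 [ 0.0587  0.5216 -2.3083] [-0.1877  0.167   1.5237 -0.0003  1.4537  1.2351]
```

Next: move closer above the gap, then look.

>>> move_arm([
  [0,0.01,-0.02,-0.005,0],
  [0,0.008,-0.025,-0.005,0],
  [0,0,-0.02,0,0],
  [0,0,-0.015,0,0],
  [0,0,0,0,0],
  [0,0,0,0,0],
])

```text
time_s: 22.4
tool_pos: [0.5905, -0.0536, 0.3793]
orientation: [2.379, -2.049, -0.003]
wrist_force: [-0.6, -0.0, -2.2]
gripper_width: 0.0194
```

```bash
python3 shot.py 30 200 80 360 240; python3 -c "
from h import *
p,Rt,s=tool();print(rail(p))"
```

```text
22.4 [ 0.5905 -0.0536  0.3793] -81.46678391943856 0.019428615924692035 [-0.5946 -0.0458 -2.156 ] [0.0553 0.1794 0.0232]
[-0.031   0.0252  0.3804]
```

View pics/w30.png

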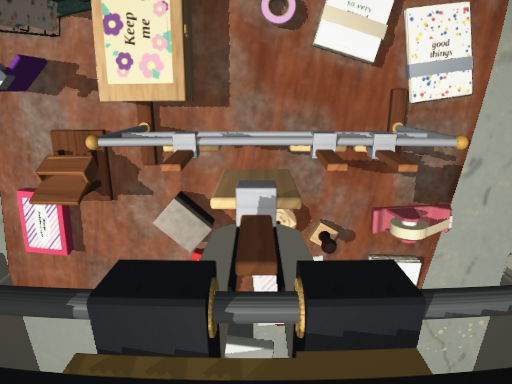

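View pics/s30c.png

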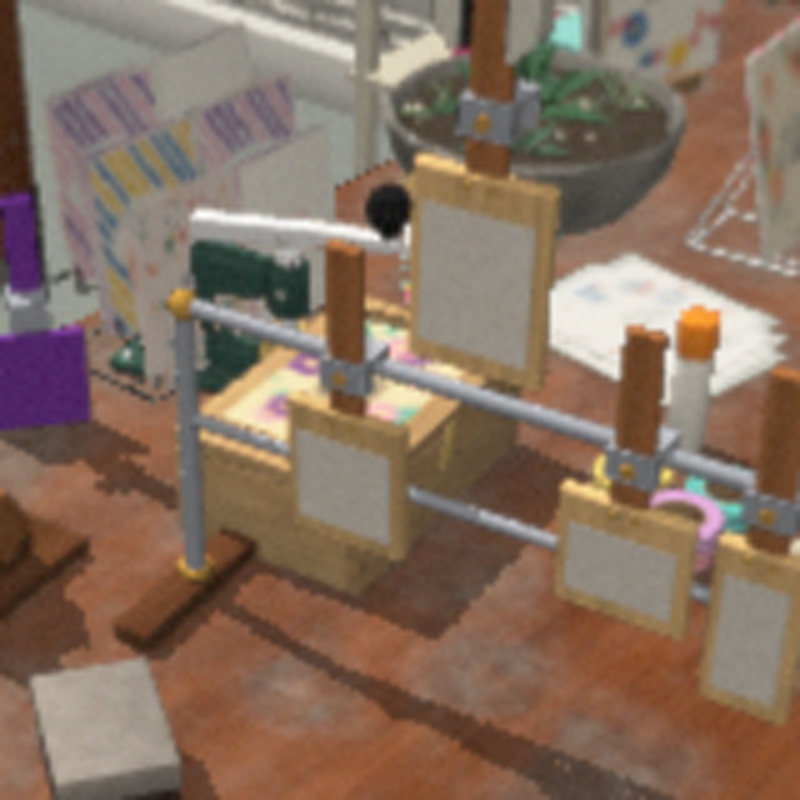

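```bash
python3 - <<'E'
from h import *
im=cv2.imread("pics/w30.png"); crop(im,80,120,280,220,4,"pics/w30l.png"); crop(im,270,120,470,220,4,"pics/w30r.png")
E
```

```text
(no output)
```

View pics/w30l.png

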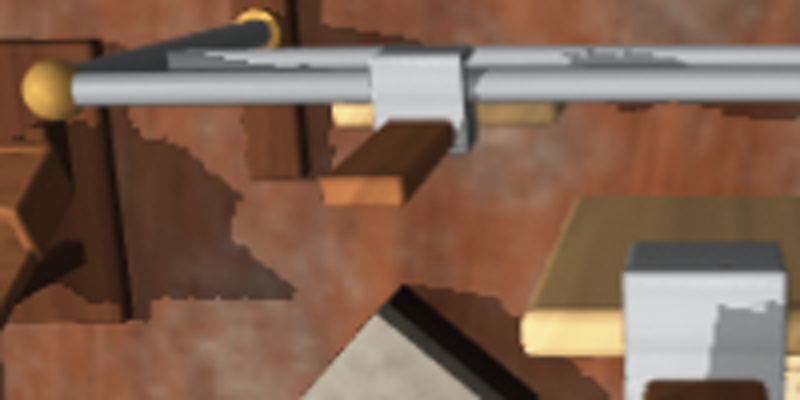

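View pics/w30r.png

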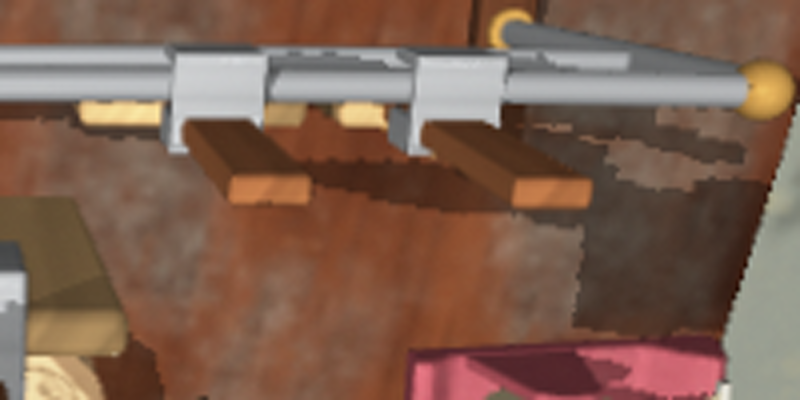

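```bash
python3 - <<'E'
from h import *
import pickle
m=pickle.load(open("w30.pkl","rb"))
L=lambda x,y:(80+(x+.5)/4-.5,120+(y+.5)/4-.5); Rr=lambda x,y:(270+(x+.5)/4-.5,120+(y+.5)/4-.5)
for n,uv,z in [("ballL",L(48,89),.19),("ballR",Rr(768,90),.19),("bar1",L(150,88),.19),("bar2",Rr(650,90),.19),("Ledge",L(562,103),.167),("Ledge b",L(560,120),.167),("L le",L(333,112),.167),("Redge",Rr(80,103),.167),("Redge b",Rr(79,122),.167),("R re",Rr(305,110),.167),
 ("Lclip l",L(372,58),.199),("Lclip r",L(463,58),.199),("Rclip l",Rr(173,58),.199),("Rclip r",Rr(266,58),.199)]:
    print(n,rail(onz(m,uv,z))*1000)
p,Rt,s=tool(); print(rail(p))
E
```

```text
ballL [ -0.2157 216.5782 190.    ]
ballR [   0.8897 -217.2229  190.    ]
bar1 [ -0.2778 185.7674 190.    ]
bar2 [   0.2269 -180.2652  190.    ]
Ledge [ -8.6774  68.9162 167.    ]
Ledge b [-13.8833  69.6791 167.    ]
L le [-11.2026 139.4315 167.    ]
Redge [ -8.5717 -15.5688 167.    ]
Redge b [-14.392  -15.4364 167.    ]
R re [-10.3132 -84.7033 167.    ]
Lclip l [  8.7549 117.6419 199.    ]
Lclip r [  8.6187  92.2652 199.    ]
Rclip l [  8.7655 -37.4738 199.    ]
Rclip r [  8.9635 -63.3591 199.    ]
[-0.031   0.0252  0.3804]
```

View pics/w30c.png

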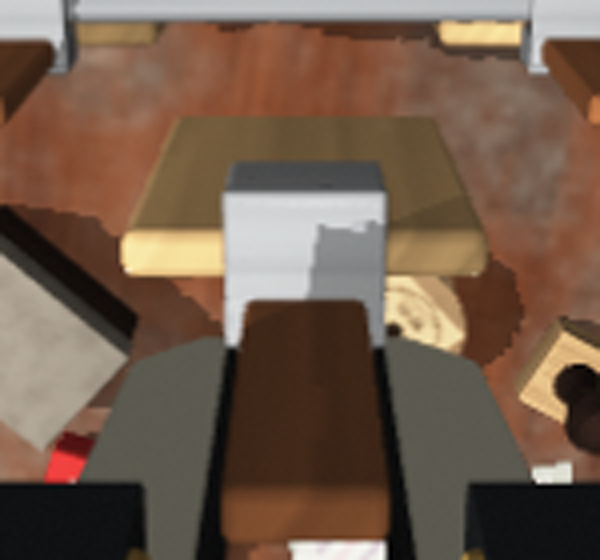

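>>> move_arm([
  [0,-0.0015,-0.008,0.005,0],
  [0,0,-0.007,0.01,0],
  [0,0,0,0.02,0],
  [0,0,0,0.02,0],
  [0,0,0,0.02,0],
  [0,0,0,0.02,0],
  [0,0,0,0.015,0],
  [0,0,0,0.012,0],
  [0,0,0,0.006,0],
  [0,0,0,0,0],
  [0,0,0,0,0],
])

```text
time_s: 23.6
tool_pos: [0.606, -0.0499, 0.2535]
orientation: [-2.38, 2.05, -0.001]
wrist_force: [0.3, -0.3, -2.6]
gripper_width: 0.0197
```

```bash
python3 shot.py 31 200 80 360 240; python3 -c "
from h import *
p,Rt,s=tool();print(rail(p))"
```

```text
23.6 [ 0.606  -0.0499  0.2535] -81.47421064160103 0.019675400628917858 [ 0.2535 -0.2897 -2.6015] [0.0045 0.1301 0.0335]
[-0.0149  0.0266  0.2537]
```

View pics/w31.png

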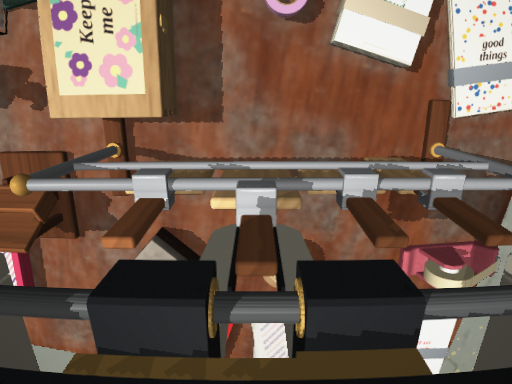

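View pics/w31c.png

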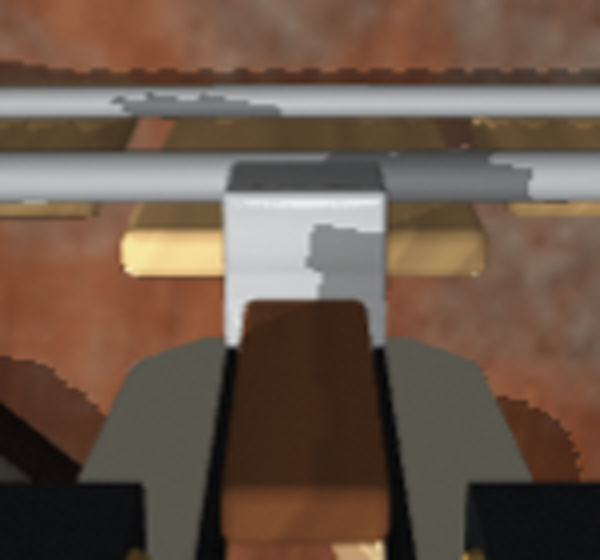

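View pics/s31c.png

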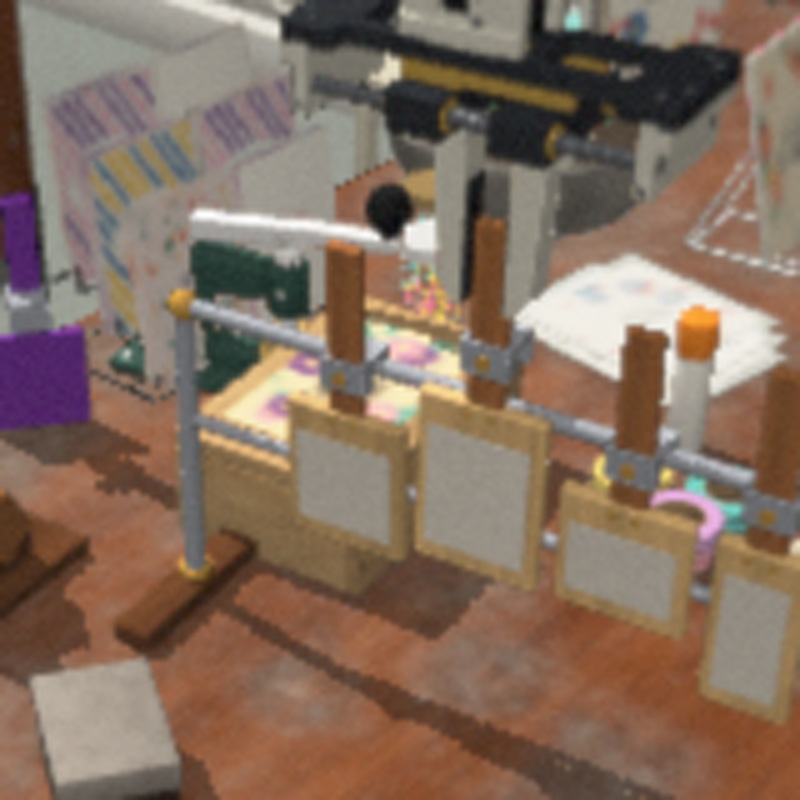

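```bash
python3 - <<'E'
from fit2 import *
m=pickle.load(open("w31.pkl","rb")); C=lambda x,y:(180+(x+.5)/4-.5,140+(y+.5)/4-.5)
pts=[((220,488),(-6,10,195)),((389,488),(-6,-10,195)),((221,538),(-14,10,195)),((388,538),(-14,-10,195)),
((122,233),(-6,35,100)),((485,233),(-6,-35,100)),((122,276),(-16,35,100)),((486,276),(-16,-35,100)),((176,119),(-6,35,0)),((437,119),(-6,-35,0)),
((222,194),(12,13,'u4')),((386,194),(12,-13,'u4')),((231,164),(12,13,'u-16')),((382,164),(12,-13,'u-16'))]
p,Rt,s=tool(); q,r,o=fit(m,C,pts,p,Rt)
for P in [(1,0,q[6]*1000),(8,0,q[6]*1000-16),(-6,0,q[6]*1000),(-6,0,58)]: print(P,rail(r.apply(np.array(P)/1000)+o)*1000)
for uv in [(50,178),(560,178)]: print("bar",rail(onz(m,C(*uv),.19))*1000)
print("lower",[rail(onz(m,C(*uv),.12))*1000 for uv in [(50,100),(560,101)]])
print(rail(p))
E
```

```text
origin [ 0.617  -0.0483  0.0923] yaw,tilt,roll deg [ 8.5111  0.2694 -0.0542] u 131.7937459321666
[[-0.0, -1.5], [-0.1, -1.4], [0.1, 0.7], [-0.2, 0.7], [0.0, -0.1], [0.8, -0.0], [0.5, 1.4], [-0.1, 1.5], [-0.3, -0.6], [-0.3, -0.5], [0.3, 0.3], [0.1, 0.3], [-0.1, -0.3], [-0.6, -0.3]]
board origin in tool [ 0.     -0.0109  0.1614] TCP in board (mm) [-10.3538  -0.074  161.4764]
hook_mid underside world [ 0.6174 -0.0482  0.2241]
(1, 0, np.float64(131.7937459321666)) [ -3.4431  26.6455 224.1085]
(8, 0, np.float64(115.79374593216659)) [  3.632   26.6318 208.1416]
(-6, 0, np.float64(131.7937459321666)) [-10.443   26.6442 224.0756]
(-6, 0, 58) [-10.0961  26.5745 150.2827]
bar [ -0.1248  75.335  190.    ]
bar [ -0.0208 -22.0876 190.    ]
lower [array([  0.4937,  89.1179, 120.    ]), array([  0.3781, -35.8854, 120.    ])]
[-0.0149  0.0266  0.2537]
```

>>> move_arm([
  [0,0,-0.002,0,0],
  [0,0,-0.0014,0,0],
  [0,0,0,0.005,0],
  [0,0,0,0.005,0],
  [0,0,0,0,0],
])

```text
time_s: 24.2
tool_pos: [0.6086, -0.0493, 0.2418]
orientation: [2.38, -2.05, -0.002]
wrist_force: [0.4, -0.1, -2.5]
gripper_width: 0.0196
```

```bash
python3 shot.py 32; python3 -c "
from h import *
p,Rt,s=tool();print(rail(p))"
```

```text
24.2 [ 0.6086 -0.0493  0.2418] -81.4750243010431 0.01959747631085996 [ 0.3773 -0.1238 -2.5258] [-0.0177  0.1249 -0.0662]
[-0.0121  0.0268  0.2423]
```

View pics/w32c.png

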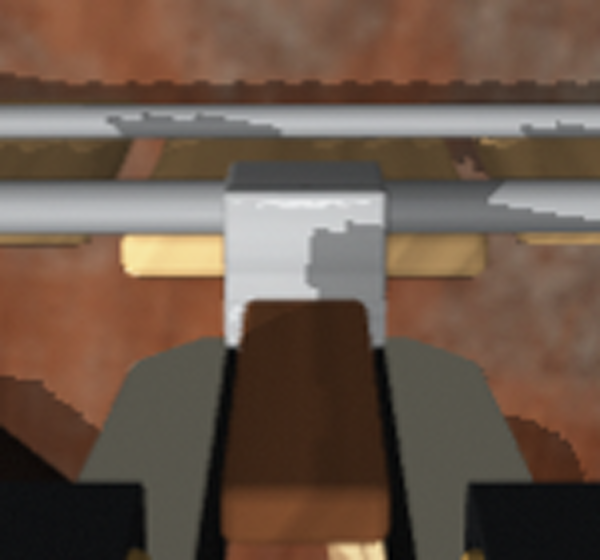

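>>> move_arm([
  [0,0,0,0.003,0],
  [0,0,0,0.003,0],
  [0,0,0,0.003,0],
  [0,0,0,0,0],
])

```text
time_s: 24.65
tool_pos: [0.6088, -0.0493, 0.2334]
orientation: [2.38, -2.05, -0.001]
wrist_force: [0.1, 0.5, -2.3]
gripper_width: 0.0199
```

```bash
python3 shot.py 33; python3 -c "
from h import *
p,Rt,s=tool();print(rail(p))"
```

```text
24.65 [ 0.6088 -0.0493  0.2334] -81.47652621646054 0.019866234639603922 [ 0.0513  0.5303 -2.3247] [-0.0098  0.1782  0.0022]
[-0.012   0.0267  0.2337]
```

View pics/w33c.png

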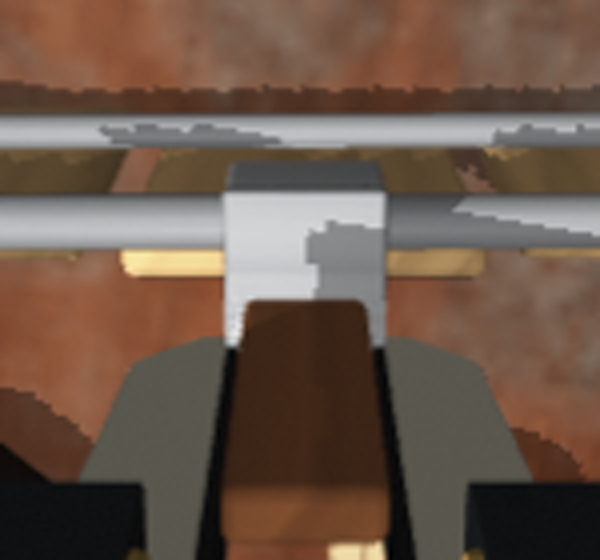

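>>> move_arm([
  [0,0,0,0.002,0],
  [0,0,0,0.002,0],
  [0,0,0,0.002,0],
  [0,0,0,0,0],
])

```text
time_s: 25.1
tool_pos: [0.6089, -0.0493, 0.2276]
orientation: [2.38, -2.05, -0.001]
wrist_force: [0.5, -1.0, -1.7]
gripper_width: 0.0202
```

>>> move_arm([
  [0,0,0,0.001,0],
  [0,0,0,0.001,0],
  [0,0,0,0,0],
])

```text
time_s: 25.4
tool_pos: [0.609, -0.0493, 0.2258]
orientation: [2.38, -2.05, -0.0]
wrist_force: [0.3, -0.8, -2.1]
gripper_width: 0.0195
```

>>> move_arm([
  [0,0,0,0.001,0],
  [0,0,0,0,0],
])

```text
time_s: 25.6
tool_pos: [0.609, -0.0494, 0.2248]
orientation: [2.38, -2.05, -0.0]
wrist_force: [-0.1, -0.1, -1.9]
gripper_width: 0.0196
```

>>> move_arm([
  [0,0,0,0.001,0],
  [0,0,0,0,0],
])

```text
time_s: 25.8
tool_pos: [0.6089, -0.0494, 0.2238]
orientation: [2.38, -2.05, -0.0]
wrist_force: [-0.9, -0.1, -2.7]
gripper_width: 0.0193
```

>>> move_arm([
  [0,0,0,0.001,0],
  [0,0,0,0,0],
])

```text
time_s: 26.0
tool_pos: [0.6089, -0.0494, 0.2228]
orientation: [2.38, -2.05, -0.0]
wrist_force: [-0.9, -0.6, -2.6]
gripper_width: 0.0194
```

>>> move_arm([
  [0,0,0,0.001,0],
  [0,0,0,0,0],
])

```text
time_s: 26.2
tool_pos: [0.609, -0.0494, 0.2218]
orientation: [2.38, -2.05, -0.0]
wrist_force: [-0.5, -0.3, -2.5]
gripper_width: 0.0199
```

>>> move_arm([
  [0,0,0,0.001,0],
  [0,0,0,0,0],
])

```text
time_s: 26.4
tool_pos: [0.6089, -0.0494, 0.2208]
orientation: [2.38, -2.05, -0.0]
wrist_force: [0.1, -0.1, -2.3]
gripper_width: 0.0196
```

>>> move_arm([
  [0,0,0,0.001,0],
  [0,0,0,0,0],
])

```text
time_s: 26.6
tool_pos: [0.6091, -0.0494, 0.2203]
orientation: [-2.38, 2.05, -0.001]
wrist_force: [-1.3, 0.4, 1.2]
gripper_width: 0.0194
```

```bash
python3 shot.py 34 220 120 340 220; python3 -c "
from h import *
p,Rt,s=tool();print(rail(p))"
```

```text
26.6 [ 0.6091 -0.0494  0.2203] -81.47522546743046 0.0193790629486242 [-1.3044  0.4363  1.1805] [-0.0567  0.2948 -0.002 ]
[-0.0118  0.0267  0.2203]
```

View pics/w34c.png

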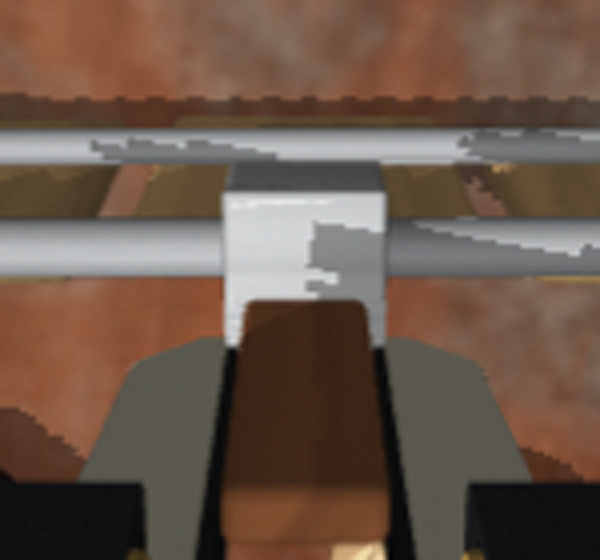

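View pics/s34c.png

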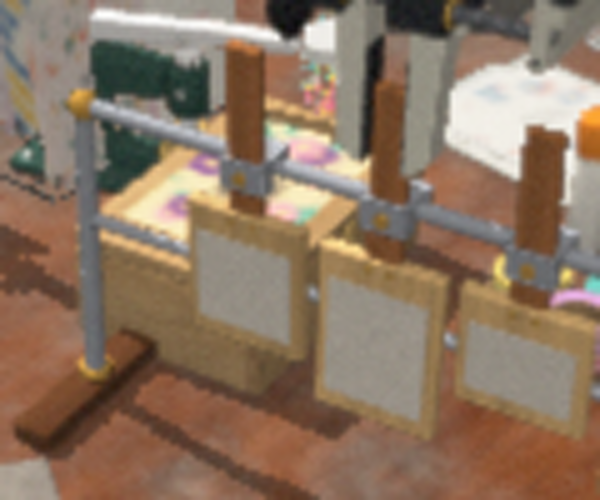

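>>> move_arm([
  [0,0,0,0,0],
  [0,0,0,0,0],
], newtons=5)

```text
time_s: 26.9
tool_pos: [0.6091, -0.0494, 0.2203]
orientation: [-2.38, 2.05, -0.001]
wrist_force: [-1.0, 0.5, 4.0]
gripper_width: 0.0201
```

>>> move_arm([
  [0.25,0,0,0,0],
  [0.3,0,0,0,0],
  [0.35,0,0,0,0],
  [0.35,0,0,0,0],
  [0.35,0,0,0,0],
])

```text
time_s: 27.4
tool_pos: [0.609, -0.0494, 0.2199]
orientation: [2.38, -2.05, -0.0]
wrist_force: [-0.7, 0.4, 0.1]
gripper_width: 0.0325
```

```bash
python3 shot.py 35 220 120 340 220; python3 -c "
from h import *
p,Rt,s=tool();print(rail(p))"
```

```text
27.4 [ 0.609  -0.0494  0.2199] -81.47461315015086 0.03254341620756735 [-0.6588  0.3833  0.1222] [-0.0596  0.1056 -0.0231]
[-0.0119  0.0267  0.2199]
```

View pics/w35c.png

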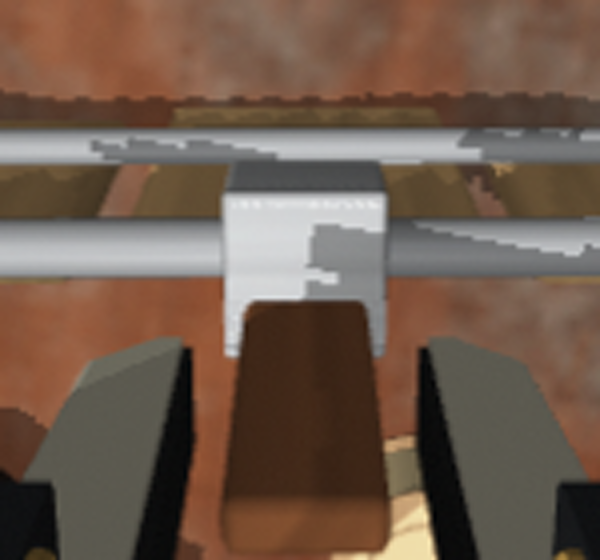

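View pics/s35c.png

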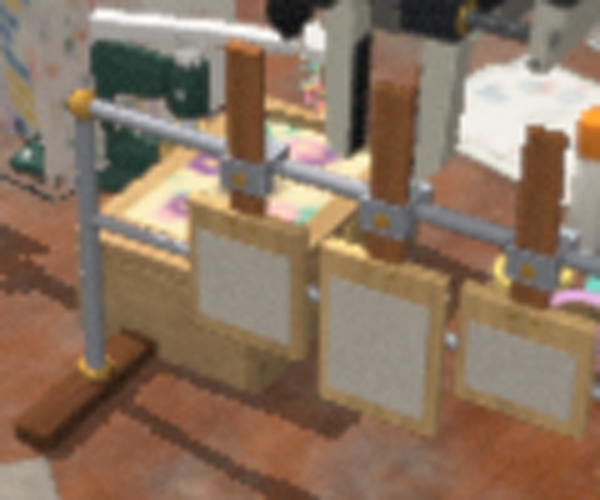

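Board hangs and leaned back onto the lower bar; fingers are clear on both sides. Withdraw straight up.

>>> move_arm([
  [0.4,0,0,0,0],
  [0.4,0,0,-0.01,0],
  [0.4,0,0,-0.02,0],
  [0.4,0,0,-0.03,0],
  [0.4,0,0,-0.04,0],
  [0.4,0,0,-0.04,0],
  [0.4,0,0,0,0],
  [0.4,0,0,0,0],
])

```text
time_s: 28.3
tool_pos: [0.6091, -0.0494, 0.361]
orientation: [-2.38, 2.05, -0.003]
wrist_force: [0.1, 0.3, -0.8]
gripper_width: 0.0375
```

```bash
python3 shot.py 36 220 100 380 240; python3 - <<'E'
from h import *
im=grab_frame("top")[:,:,::-1]; cv2.imwrite("pics/t36.png",im)
E
```

```text
28.3 [ 0.6091 -0.0494  0.361 ] -81.47416386848533 0.03752050861772298 [ 0.1098  0.271  -0.8024] [-0.0549  0.1659  0.0019]
```

View pics/w36.png

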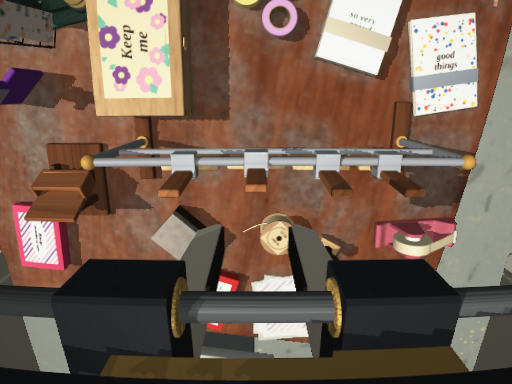

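View pics/s36c.png

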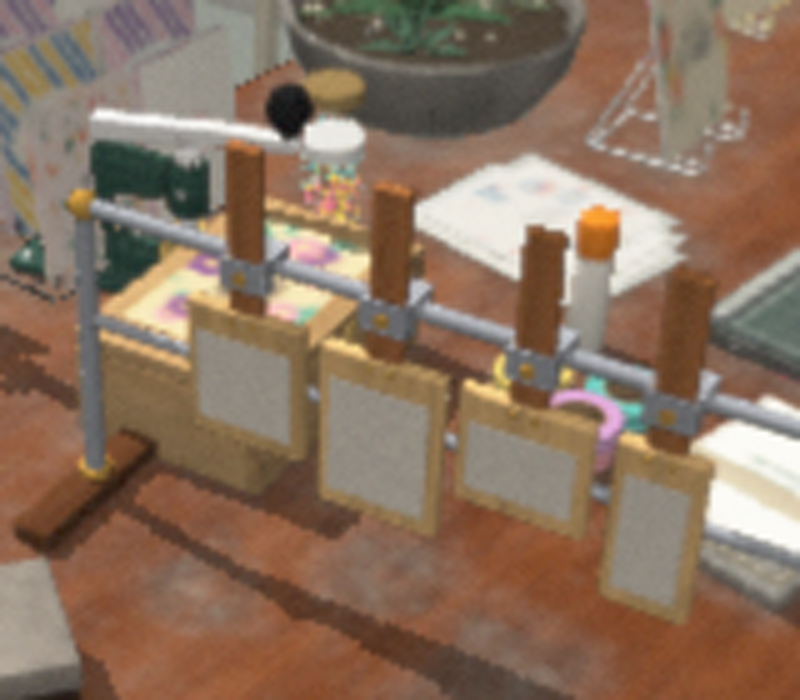

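View pics/s36.png

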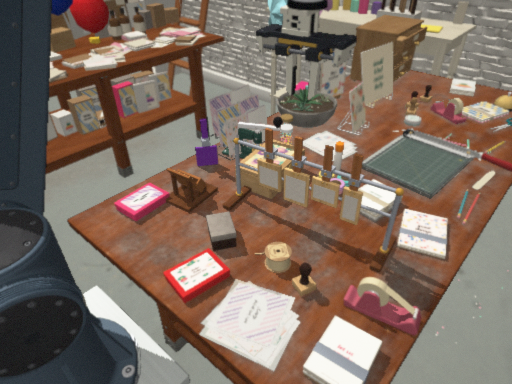

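```bash
python3 - <<'E'
from h import *
a=cv2.imread("pics/scene0.png").astype(int);b=cv2.imread("pics/s36.png").astype(int)
for n,(x0,y0,x1,y1) in dict(pink=(112,180,172,220),rack=(160,165,220,212),darkbox=(203,210,240,250),spool=(262,240,296,275),stamp=(292,260,320,295),left=(255,120,283,195),right=(310,140,340,210),end=(338,150,365,228),red=(165,250,232,300),purple=(195,115,222,168)).items():
    best=min(((np.abs(a[y0:y1,x0:x1]-b[y0+dy:y1+dy,x0+dx:x1+dx]).mean(),dx,dy) for dx in range(-4,5) for dy in range(-4,5)))
    print(n,best, np.abs(a[y0:y1,x0:x1]-b[y0:y1,x0:x1]).mean())
E
```

```text
pink (np.float64(4.4), 0, 0) 4.4
rack (np.float64(5.2293144208037825), 0, 0) 5.2293144208037825
darkbox (np.float64(6.30990990990991), 0, 0) 6.30990990990991
spool (np.float64(4.669467787114846), 0, 0) 4.669467787114846
stamp (np.float64(3.995578231292517), 0, 0) 3.995578231292517
left (np.float64(4.564126984126984), 0, 0) 4.564126984126984
right (np.float64(5.016349206349206), 0, 0) 5.016349206349206
end (np.float64(4.9113643558088), 0, 0) 4.9113643558088
red (np.float64(12.614726368159204), 0, 0) 12.614726368159204
purple (np.float64(4.115536920568367), 0, 0) 4.115536920568367
```

Nothing has moved (best match at zero shift everywhere; the red box shows only a shadow change). Handing in.

```bash
python3 - <<'E'
from workcell import job_done, sensors
print(job_done()); print(sensors.read_state()['time_s'])
E
```

```text
the job is handed in; nothing more can be done
None
the job is handed in; nothing more can be done
```

The sample board now hangs by its hook on the rail, in the gap between the two wide boards, with its card facing the same way as theirs. I handed it in at about 28.4 s; no verdict was reported.

**It was not a clean run:**
- **Fall onto the table:** because the tool can only point down, the first grasp was across the tilted stem. The board slipped out of the fingers as it left the rack and fell flat on the table, with its stem over the front edge.
- **Fall against the rack:** I picked it up across the stem's 20 mm width (not across the 8 mm thickness, as suggested) and stood it up. When I let go to improve the grip, it tipped and came to rest leaning on the wooden rack.
- **Recovery:** I picked it up again the same way, straightened it against the table, gripped it firmly and carried it to the rail.

**Placing:** I lowered the board with about 7 mm free on each side. I let go only after the wrist force jumped by nearly 4 N, which showed the hook was on the bar.

**Last checks:**
- **Board:** the last pictures show it hanging centred, leaning back on the lower bar, with its hook level with the others. The gripper is about 100 mm above the stems and touching nothing.
- **Surroundings:** the neighbouring boards, rack, pink box, dark box, spool and stamp show no shift between the first and last scene pictures. The red box also matched at zero shift, but its patch differed more; I put that down to a shadow and did not check it further.
- **Disagreements:** the hook touched the bar about 4 mm lower than the camera had suggested. The scene and wrist cameras also placed the gap's centre about 3.5 mm apart, and I used the wrist camera's value.

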